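# Sort delivered specimens into their racks

## Robot

A 6-joint arm with a two-finger parallel gripper is mounted at the origin on the work surface. World frame = base frame: x ahead of the robot, y to its left, z up, the work surface at z = 0. Lengths are in m, angles in rad, forces in N, time in s.
With the tool pointing down it reaches from about 0.35 to 0.775 m from the base axis. Payload 7.3 kg.
Tool frame: the origin (TCP) lies at the very end of the fingers, on their centre line; the grasp point (between the pads) lies 19 mm behind it (robot.tcp_to_grasp is the z of the grasp point in the tool frame, in m); z points along the fingers, y is the line along which they close (so a half turn about z gives the same grasp; the last joint's range is limited). The gripper opens to 92 mm and grips with 3 to 60 N. Pads are 19 mm wide; open, the fingers measure 130 mm over their backs; the gripper's body (75 mm by 190 mm) begins 47 mm behind the grasp point.
Start: joints at [1.172, 0.342, 1.524, -0, 1.275, -0.146], TCP at [0.131, 0.508, 0.227] pointing down, gripper open.
Joint ranges: [-2.53, 2.53], [-0.77, 2.02], [0.04, 2.7], [-1, 4.14], [0.28, 2.66], [-3.11, 3.11]. Speed limits (rad/s): [2.57, 2.57, 3.14, 3.14, 3.14, 3.14].

## Interface

Orientations are given as [roll, pitch, yaw] about the fixed x, y, z axes, in that order (R = Rz(yaw) Ry(pitch) Rx(roll)).
In Python, from cell import monitor, read_camera, get_calibration, job, robot gives the robot as it stands. The module is installed in compiled form; this text tells all that it offers.
- The arm moves only by the tool send_rows, never from a script. Its argument "targets" is a list of rows, each an object with "translation": the shift along the tool's x, y, z in cm, a list of three; "spin": the turn about the tool's z in degrees; "jaw": the opening, from 0 (shut) to 1 (fully open). A call has exactly 5 rows; each row is the pose to reach, as a shift and turn from the pose commanded when the call began, along the tool's axes at that moment; what a row does not reach only later rows make up. A row lasts 1/10 s, in which the tool goes at most 50 mm and 8.59 degrees, less where a joint would pass 70% of its speed; a pose out of reach is approached as far as the arm can. A call with a gripper value outside its range is refused whole. The fingers move at their own pace and stop on an object; "force" is the grip in N (left out, the last holds). Time passes only in rows, so rows that repeat a pose let the fingers close, or fill a call up. It gives the time, the measured TCP pose, the force, the opening and the grip force at its end, in the units of the state.
- monitor.observe(): the state, without advancing time (a new reading comes with each control period).
- read_camera(name): name is "scene" or "top" or "wrist"; returns (picture, depth): 384x512x3 uint8, red, green, blue; 384x512 float32, m along the optical axis (not along the pixel's ray), 0 where there is no reading.
- get_calibration(name): a dict with "intrinsics" (3x3 intrinsics, pixels), "origin" and "orientation" of the camera in the world; the wrist camera has in their place "hand_eye" (4x4, takes a point from camera to tool coordinates, whose origin is the TCP and whose axes are the flange's). Camera axes: x right, y up, looking along -z (the intrinsics and any distortion apply to the point x, -y, -z); pixel columns grow to the right and rows downward; lengths in m; the calibration is good to about 2 mm. A picture is of the moment at which its call begins: read the wrist's pose just before it. get_calibration takes no time and is no camera call.
- job.hand_in(): hands the job in; it is judged then, once.
The state is a dict: "time": time; "qpos": joint angles; "qvel": joint speeds; "joint_efforts": joint torques, N m; "tool_pos": TCP position; "tool_rot": TCP orientation; "contact_force": force on the tool from outside, world axes, zero at the start; "torque": the same for the moment, N m; "opening": finger opening in m; "grip_force": force on a finger pad.
Only numpy, scipy, OpenCV 4.12 (cv2) and the standard library are available. Lean on these libraries where they do the work, as an engineer would, in place of code of your own. Each camera call takes 0.05 s, during which the arm holds its last target. There are 200 camera calls.

## Task

Sort the delivered specimens beside the analyser: stand the two wide pots in the pot tray, one to a bay, stand the two tall narrow bottles that are loose on the bench in the free bays of the bottle rack, one to a bay, and lay the slide mailer flat and lengthwise in the shallow slide tray. Keep the pots and bottles upright all the way, set everything down rather than drop it, and leave the bottle that is already in the rack standing in its bay.

Things in the scene. Friction and masses are not known exactly. Their poses are not given: they have to be found in the camera images.
- pot_a: Screw-cap specimen pot, clear body with a paper label and a plain white cap: cap 56 mm across and 16 mm high, body 50 mm across, 70 mm high in all; it stands upright on the bench. Origin at the centre of its underside, z up along its axis. About 45 g. One of two alike; either may go into either bay.
- pot_b: Screw-cap specimen pot, clear body with a paper label and a plain white cap: cap 56 mm across and 16 mm high, body 50 mm across, 70 mm high in all; it stands upright on the bench. Origin at the centre of its underside, z up along its axis. About 45 g. The other of the two.
- bottle_a: Tall narrow specimen bottle, clear body with a paper label and a plain white screw cap: cap 30 mm across and 18 mm high, body 27 mm across, 92 mm high in all; it stands upright. Origin at the centre of its underside, z up along its axis. About 35 g. One of two loose ones on the bench, alike; either may go into either free bay.
- bottle_b: Tall narrow specimen bottle, clear body with a paper label and a plain white screw cap: cap 30 mm across and 18 mm high, body 27 mm across, 92 mm high in all; it stands upright. Origin at the centre of its underside, z up along its axis. About 35 g. The other loose one.
- bottle_c: Tall narrow specimen bottle, clear body with a paper label and a plain white screw cap: cap 30 mm across and 18 mm high, body 27 mm across, 92 mm high in all; it stands upright. Origin at the centre of its underside, z up along its axis. About 35 g. This one already stands in the end bay of the bottle rack (at the rack's y = -50 mm) and stays there.
- mailer: Closed plastic slide mailer, a plain white flat rectangular case 85 mm long (its x), 36 mm wide (its y) and 18 mm thick (z), lying flat on the bench. Origin at the centre of its underside. About 30 g. Either way round along its length is right.
- pot_tray: Grey tray for pots, fixed on the bench: two square bays side by side, each 80 x 80 mm inside, in a row along the tray's y, centred at y = -42 and +42 mm. Outside 88 (x) x 172 (y) mm; walls and divider 4 mm thick, their tops 36 mm above the bench; floor 4 mm thick. Origin on the bench under the centre of the tray. Both bays are empty at the start.
- bottle_rack: Grey rack for narrow bottles, fixed on the bench: three square bays in a row along the rack's y, each 46 x 46 mm inside, centred at y = -50, 0 and +50 mm. Outside 54 (x) x 154 (y) mm; walls and dividers 4 mm thick, their tops 52 mm above the bench; floor 4 mm thick. Origin on the bench under the centre of the rack. The bay at y = -50 mm holds bottle_c, the other two are empty.
- slide_tray: Shallow grey slide tray, fixed on the bench: one rectangular bay 90 (x) x 120 (y) mm inside. Outside 98 x 128 mm; walls 4 mm thick, their tops only 10 mm above the bench; floor 3 mm thick. Origin on the bench under the centre of the tray. The mailer lies in it lengthwise, its long side along the tray's y.
There are look-alikes about, which are no part of the job. Leave any orange look-alike of the pot_a alone.

How it is judged:
At the end, for the whole second after the job is handed in: Pots upright on the pot tray's floor, one to a bay; bottle_a and bottle_b likewise in the rack's two free bays; bottle_c still upright in its bay (upright: within 4.5 degrees); mailer flat on the slide tray's floor, within its walls, lengthwise within 17 degrees. All at rest (x of pot_a in the frame of pot_tray between -0.0165 and 0.0165 m and (y of pot_a in the frame of pot_tray between -0.0585 and -0.0255 m or y of pot_a in the frame of pot_tray between 0.0255 and 0.0585 m) and z of pot_a in the frame of pot_tray between 0 and 0.009 m and angle between each of pot_a, pot_b, bottle_a, bottle_b, bottle_c's own z axis and vertical below 0.08 rad and linear speed of each of pot_a, pot_b, bottle_a, bottle_b, bottle_c, mailer below 0.02 m/s and angular speed of each of pot_a, pot_b, bottle_a, bottle_b, bottle_c, mailer below 0.5 rad/s and x of pot_b in the frame of pot_tray between -0.0165 and 0.0165 m and (y of pot_b in the frame of pot_tray between -0.0585 and -0.0255 m or y of pot_b in the frame of pot_tray between 0.0255 and 0.0585 m) and z of pot_b in the frame of pot_tray between 0 and 0.009 m and horizontal distance between pot_a and pot_b above 0.045 m and x of bottle_a in the frame of bottle_rack between -0.011 and 0.011 m and (y of bottle_a in the frame of bottle_rack between -0.011 and 0.011 m or y of bottle_a in the frame of bottle_rack between 0.039 and 0.061 m) and z of bottle_a in the frame of bottle_rack between 0 and 0.009 m and x of bottle_b in the frame of bottle_rack between -0.011 and 0.011 m and (y of bottle_b in the frame of bottle_rack between -0.011 and 0.011 m or y of bottle_b in the frame of bottle_rack between 0.039 and 0.061 m) and z of bottle_b in the frame of bottle_rack between 0 and 0.009 m and horizontal distance between bottle_a and bottle_b above 0.025 m and x of bottle_c in the frame of bottle_rack between -0.011 and 0.011 m and y of bottle_c in the frame of bottle_rack between -0.061 and -0.039 m and z of bottle_c in the frame of bottle_rack between 0 and 0.009 m and x of mailer in the frame of slide_tray between -0.028 and 0.028 m and y of mailer in the frame of slide_tray between -0.019 and 0.019 m and z of mailer in the frame of slide_tray between 0 and 0.007 m and angle between mailer's own z axis and vertical below 0.06 rad and angle between the x axis of mailer and the y axis of slide_tray, either way round below 0.3 rad); the robot touches nothing.
It fails at once if a pot or bottle is tipped over (more than 40 degrees from upright) (angle between any of pot_a, pot_b, bottle_a, bottle_b, bottle_c's own z axis and vertical above 0.7 rad).
It fails at once if a specimen is dropped or sent flying (faster than 0.6 m/s while the fingers do not touch it, a free fall of about 2 cm) ((linear speed of pot_a above 0.6 m/s and contact force between the fingers and pot_a below 0.05 N) or (linear speed of pot_b above 0.6 m/s and contact force between the fingers and pot_b below 0.05 N) or (linear speed of bottle_a above 0.6 m/s and contact force between the fingers and bottle_a below 0.05 N) or (linear speed of bottle_b above 0.6 m/s and contact force between the fingers and bottle_b below 0.05 N) or (linear speed of bottle_c above 0.6 m/s and contact force between the fingers and bottle_c below 0.05 N) or (linear speed of mailer above 0.6 m/s and contact force between the fingers and mailer below 0.05 N)).
It also fails if it takes over 120 s, if anything falls off the work surface, if the arm or the gripper's body presses on something with over 40 N, if the wrist force passes 120 N, or if a joint passes its speed limit or range.

## Working session

There is one attempt and no reset: what is moved stays moved. The work goes in short steps, Python scripts to look and compute and a tool call to move; the robot and the scene stay as the last step left them, time stands still between calls to the robot, and variables do not carry over. Pictures are saved under pics/ and viewed, at most 14 in all, crops included, and the job is handed in when it is done.

Besides the shell and the picture viewer there is one more tool, called as name(argument=value, ...), one argument or row to a line, values as JSON. send_rows: Moves the arm, as the interface text tells. Its arguments: {"type":"object","properties":{"targets":{"type":"array"},"force":{"type":"number"}},"required":["targets"]}

```bash
mkdir -p pics
cat > h.py <<'E'
import numpy as np, cv2
from scipy.spatial.transform import Rotation as R
from cell import monitor, read_camera, get_calibration, job, robot
def cam(name, st=None):
    c=get_calibration(name); K=np.array(c["intrinsics"])
    if name=="wrist":
        st=st or monitor.observe(); T=np.eye(4); T[:3,:3]=rot(st["tool_rot"]); T[:3,3]=st["tool_pos"]
        M=T@np.array(c["hand_eye"]); return K,M[:3,3],M[:3,:3],c
    o=np.array(c["orientation"]); Rm=o if o.shape==(3,3) else rot(o)
    return K,np.array(c["origin"]),Rm,c
def rot(o):
    o=np.array(o,float)
    if o.shape==(3,3): return o
    return R.from_euler('xyz',o).as_matrix() if o.size==3 else R.from_quat(o).as_matrix()
def ray(C,u,v):
    K,o,Rm,c=C; d=np.array([(u-K[0,2])/K[0,0],-(v-K[1,2])/K[1,1],-1.0]); return o,Rm@d
def onplane(C,u,v,z):
    o,d=ray(C,u,v); return o+d*(z-o[2])/d[2]
def proj(C,p):
    K,o,Rm,c=C; q=Rm.T@(np.array(p)-o); return K[0,0]*q[0]/-q[2]+K[0,2],K[1,1]*-q[1]/-q[2]+K[1,2]
def cloud(C,depth):
    K,o,Rm,c=C; v,u=np.indices(depth.shape)
    q=np.stack([(u-K[0,2])/K[0,0]*depth,-(v-K[1,2])/K[1,1]*depth,-depth],-1); return q@Rm.T+o
E
python3 - <<'E'
from h import *
s=monitor.observe(); print(s)
print(robot.tcp_to_grasp)
for n in ["scene","top","wrist"]:
    print(n,get_calibration(n)); p,d=read_camera(n); np.savez(f"{n}0.npz",p=p,d=d); cv2.imwrite(f"pics/{n}0.png",p[:,:,::-1])
E
```

```text
{'time': 0.0, 'qpos': array([ 1.17200476e+00,  3.42688812e-01,  1.52500192e+00,  2.12732983e-05,
        1.27539025e+00, -1.46016210e-01]), 'qvel': array([ 0.00032228,  0.00038494,  0.00041921, -0.00024199,  0.00040049,
       -0.00052945]), 'joint_efforts': array([ 1.33465786e-03, -4.31230474e+01, -2.44220960e+01,  7.18296412e-02,
        5.59654017e-02, -1.43762286e-04]), 'tool_pos': array([0.13112288, 0.50795186, 0.22606783]), 'tool_rot': array([-3.14012312e+00, -2.36674605e-04,  2.88881092e+00]), 'contact_force': array([ 0.15274807, -0.3772523 ,  0.49973741]), 'torque': array([-0.0019617 , -0.00821374, -0.01633267]), 'grip_force': 0.0, 'opening': 0.09159480594485209}
-0.0188
scene {'intrinsics': array([[415.67621203,   0.        , 255.61873441],
       [  0.        , 415.67621203, 189.2211132 ],
       [  0.        ,   0.        ,   1.        ]]), 'origin': array([1.13280715, 0.26953857, 0.93108976]), 'orientation': array([0.66414494, 0.00368451, 1.89898292])}
top {'intrinsics': array([[441.54466212,   0.        , 257.92344346],
       [  0.        , 441.54466212, 188.89459796],
       [  0.        ,   0.        ,   1.        ]]), 'origin': array([0.26499841, 0.0254246 , 1.10850582]), 'orientation': array([ 0.17744694,  0.0113806 , -1.57597142])}
wrist {'intrinsics': array([[305.00236478,   0.        , 254.3979825 ],
       [  0.        , 305.00236478, 198.40022546],
       [  0.        ,   0.        ,   1.        ]]), 'hand_eye': array([[-5.12180856e-04,  9.59312876e-01,  2.82344725e-01,
         7.58846655e-02],
       [ 9.99999544e-01,  2.63748176e-04,  9.17897796e-04,
         8.72968184e-04],
       [ 8.06083268e-04,  2.82345067e-01, -9.59312573e-01,
        -1.57972847e-01],
       [ 0.00000000e+00,  0.00000000e+00,  0.00000000e+00,
         1.00000000e+00]])}
```

View pics/top0.png

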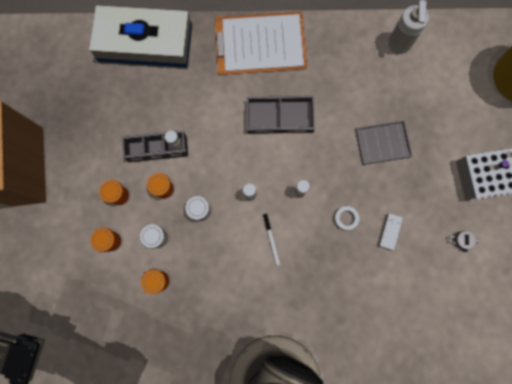

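View pics/scene0.png

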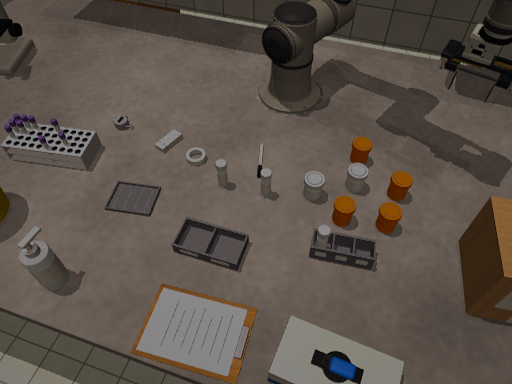

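The top view (image up = +x, left = +y) shows these look-alikes:
- **Pots:** white-capped at (197,208) and (152,236). Orange look-alikes stand at (113,192), (159,185), (104,240) and (154,281).
- **Bottles:** loose ones at (249,190) and (303,187), and bottle_c in the rack at (171,137).
- **Mailer:** the white block at (391,232). The tape ring at (346,218) and the tube-like marker at (271,240) are distractors.
- **Trays:** pot tray at (279,115), rack at (155,147), slide tray at (383,143).

The scene view agrees: pots at (314,185) and (357,177), bottles at (222,173) and (266,182), mailer at (168,141).

```bash
cat > m.py <<'E'
from h import *
T=np.load("top0.npz"); S=np.load("scene0.npz"); CT=cam("top"); CS=cam("scene")
PT=cloud(CT,T["d"]); PS=cloud(CS,S["d"])
def white(p,thr):
    h=cv2.cvtColor(p,cv2.COLOR_RGB2HSV); return ((h[...,1]<45)&(h[...,2]>thr)).astype(np.uint8)
def blob(m,u,v,r):
    w=np.zeros_like(m); cv2.circle(w,(u,v),r,1,-1); n,l,st,c=cv2.connectedComponentsWithStats(m*w)
    i=1+np.argmax(st[1:,4]); return l==i
def tri(a,b):
    (o1,d1),(o2,d2)=a,b; A=np.stack([d1,-d2],1); t=np.linalg.lstsq(A,o2-o1,rcond=None)[0]
    p,q=o1+d1*t[0],o2+d2*t[1]; return (p+q)/2,np.linalg.norm(p-q)
def cen(m):
    (u,v),r=cv2.minEnclosingCircle(cv2.findNonZero(m.astype(np.uint8))); return u,v,r
# depth clouds from both cameras: bench level, then each thing's points
print("bench z top/scene",np.median(PT[300:350,300:450,2][T["d"][300:350,300:450]>0]),np.median(PS[260:300,60:120,2]))
items=dict(potA=((197,208),(314,180),18),potB=((152,236),(357,172),18),b1=((249,190),(222,166),12),b2=((303,187),(266,175),12),c=((171,137),(323,231),12))
for n,(t,s,r) in items.items():
    u,v=t; a=PT[v-r:v+r+1,u-r:u+r+1].reshape(-1,3); zt=np.percentile(a[:,2],[50,90,97])
    top=a[a[:,2]>zt[2]-.012]; cc,rr=cv2.minEnclosingCircle(top[:,:2].astype(np.float32))
    b=PS.reshape(-1,3); b=b[(np.hypot(b[:,0]-cc[0],b[:,1]-cc[1])<.035)]; zs=np.percentile(b[:,2],[97]) if len(b) else 0
    btop=b[b[:,2]>zs-.012]; c2,r2=cv2.minEnclosingCircle(btop[:,:2].astype(np.float32))
    print(n,"top z",zt.round(4),"c",np.round(cc,4),round(rr,4),"scene z",np.round(zs,4),"c",np.round(c2,4),round(r2,4))
    mt=blob(white(T["p"],120),*t,r); us=cen(mt)
    print("   px",np.round(us,1), onplane(CT,us[0],us[1],zt[2]).round(4))
E
python3 m.py
python3 - <<'E'
from h import *
for n,(u0,v0,u1,v1) in dict(top=(90,80,220,300),scene=(270,120,420,280)).items():
    pass
T=np.load("top0.npz")["p"]; S=np.load("scene0.npz")["p"]
a=cv2.resize(T[120:300,90:320],None,fx=3.3,fy=3.3,interpolation=2); cv2.imwrite("pics/crop1.png",a[:,:,::-1])
E
```

```text
bench z top/scene 0.0004492110618544709 -0.0011150126386718084
potA top z [0.0019 0.0716 0.0733] c [0.3455 0.1157] 0.1211 scene z [0.0024] c [0.3456 0.1157] 0.035
   px [197. 208.  18.] [0.4058 0.1807 0.0733]
potB top z [0.0024 0.0716 0.0734] c [0.3031 0.1719] 0.1515 scene z [0.0024] c [0.3031 0.1718] 0.0349
   px [152. 236.  18.] [0.3403 0.2851 0.0734]
b1 top z [0.0013 0.0929 0.0943] c [0.3633 0.0435] 0.1001 scene z [0.0123] c [0.3634 0.0434] 0.0349
   px [249.2 189.8  11.8] [0.4449 0.0564 0.0943]
b2 top z [0.0016 0.0925 0.0941] c [ 0.3665 -0.0246] 0.1133 scene z [0.0024] c [ 0.3667 -0.0245] 0.0349
   px [303. 187.  12.] [ 0.4507 -0.0692  0.0941]
c top z [0.0423 0.0957 0.0985] c [0.4275 0.1395] 0.1986 scene z [0.0696] c [0.419  0.1672] 0.0165
   px [170.6 132.4   9.7] [0.5845 0.2435 0.0985]
```

View pics/crop1.png

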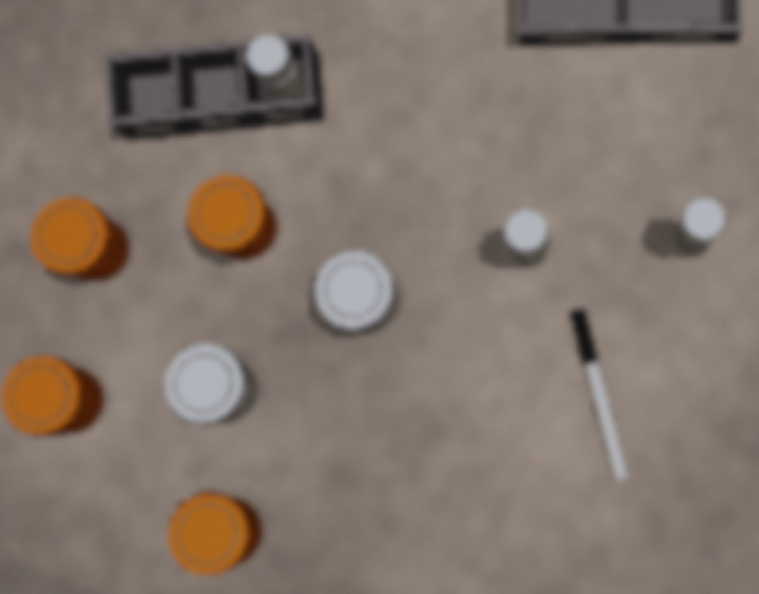

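The crop (3.3×, offset (90,120)) confirms it. Two white caps with a bluish tint at crop (353,290) and (205,383) are the pots, the orange four are decoys, and the narrow caps are at (526,231) and (704,218).

```bash
cat > m2.py <<'E'
from h import *
T=np.load("top0.npz"); S=np.load("scene0.npz"); CT=cam("top"); CS=cam("scene")
PT=cloud(CT,T["d"]); PS=cloud(CS,S["d"]); PT[T["d"]==0]=np.nan; PS[S["d"]==0]=np.nan
def caps(p):
    q=p.astype(int); return ((q[...,2]>=q[...,0]-4)&(q.max(-1)>130)).astype(np.uint8)
def find(m,C,P,u,v,r):
    n,l,st,ce=cv2.connectedComponentsWithStats(m); i=1+np.argmin(np.hypot(*(ce[1:]-[u,v]).T))
    w=(l==i); pts=cv2.findNonZero(w.astype(np.uint8)); (cu,cv_),rr=cv2.minEnclosingCircle(pts)
    return w,(cu,cv_),rr,st[i,4]
def tri(a,b):
    (o1,d1),(o2,d2)=a,b; t=np.linalg.lstsq(np.stack([d1,-d2],1),o2-o1,rcond=None)[0]
    p,q=o1+d1*t[0],o2+d2*t[1]; return (p+q)/2,np.linalg.norm(p-q)
if __name__=="__main__":
    print("scene cov",np.isfinite(PS[...,2]).mean(),"top cov",np.isfinite(PT[...,2]).mean())
    items=dict(potA=((197,208),(314,180)),potB=((152,236),(357,172)),b1=((249,190),(222,165)),b2=((303,187),(266,174)),c=((171,137),(323,231)),mailer=((391,232),(168,141)))
    for n,(t,s) in items.items():
        w,c,r,a=find(caps(T["p"]),CT,PT,*t,0); z=np.nanmedian(PT[...,2][w])
        w2,c2,r2,a2=find(caps(S["p"]),CS,PS,*s,0); z2=np.nanpercentile(PS[...,2][w2],[50,90])
        pz=onplane(CT,*c,z); p3,gap=tri(ray(CT,*c),ray(CS,*c2))
        print(n,"px",np.round(c,1),round(r,1),a,"|",np.round(c2,1),round(r2,1),a2,"zt",z.round(4),"zs",z2.round(4),"plane",pz.round(4),"tri",p3.round(4),gap.round(4))
        if n=="mailer":
            (cu,cv_),wh,_=rc=cv2.minAreaRect(cv2.findNonZero(w.astype(np.uint8))); b=[onplane(CT,*q,z)[:2].round(4) for q in cv2.boxPoints(rc)]; print(b,onplane(CT,cu,cv_,z).round(4))
    # trays: rim points by depth band from the top camera
    for n,(u,v,r,lo,hi) in dict(pot=(279,115,48,.028,.045),rack=(155,147,42,.044,.06),slide=(383,143,38,.006,.016)).items():
        A=PT[v-r:v+r,u-r:u+r].reshape(-1,3); g=T["p"][v-r:v+r,u-r:u+r].reshape(-1,3).max(1)<100
        q=A[(A[:,2]>lo)&(A[:,2]<hi)&g]; 
        rc=cv2.minAreaRect((q[:,:2]*1000).astype(np.float32)); print(n,len(q),np.median(q[:,2]).round(4),np.round(rc[0],1),np.round(rc[1],1),round(rc[2],1))
E
python3 m2.py
```

```text
scene cov 0.9961090087890625 top cov 0.9957122802734375
potA px [196.7 207.3] 11.8 435 | [314.5 177.5] 9.8 178 zt 0.0704 zs [0.0695 0.0719] plane [0.4079 0.1819 0.0704] tri [0.4075 0.1842 0.0694] 0.0044
potB px [151.7 236.1] 12.3 450 | [357.6 170.5] 9.7 158 zt 0.0705 zs [0.0694 0.072 ] plane [0.3404 0.2866 0.0705] tri [0.3406 0.2901 0.0634] 0.0035
b1 px [249.  189.4] 6.2 126 | [220.4 162.5] 4.6 57 zt 0.0928 zs [0.0905 0.0926] plane [0.4461 0.0569 0.0928] tri [0.4634 0.0031 0.1275] 0.1152
b2 px [303. 186.] 6.4 127 | [265.5 172.5] 4.7 60 zt 0.0923 zs [0.0907 0.0932] plane [ 0.4535 -0.0693  0.0923] tri [ 0.4445 -0.0065  0.0803] 0.1289
c px [170.4 135.8] 6.1 113 | [324.  229.5] 5.6 89 zt 0.0957 zs [0.0953 0.097 ] plane [0.577  0.2444 0.0957] tri [0.5772 0.2467 0.0939] 0.0038
mailer px [391.  231.5] 17.6 491 | [168.  138.5] 13.2 176 zt 0.0185 zs [0.0166 0.0192] plane [ 0.3518 -0.2896  0.0185] tri [ 0.3516 -0.2893  0.0133] 0.0037
[array([ 0.3174, -0.2593]), array([ 0.3974, -0.2866]), array([ 0.3873, -0.3205]), array([ 0.3075, -0.2928])] [ 0.3522 -0.2897  0.0185]
pot 379 0.0356 [654.3 -19.7] [ 87.2 172.7] 0.8
rack 392 0.0518 [527.7 292.5] [138.2 152. ] 4.9
slide 211 0.0096 [ 582.9 -285.9] [ 96.5 128.8] 8.3
```

```bash
cat > m3.py <<'E'
from m2 import *
for n,t,s in [("b1",(249,190),(266,174)),("b2",(303,187),(222,165))]:
    w,c,r,a=find(caps(T["p"]),CT,PT,*t,0); w2,c2,r2,a2=find(caps(S["p"]),CS,PS,*s,0); print(n,tri(ray(CT,*c),ray(CS,*c2)))
hsv=cv2.cvtColor(T["p"],cv2.COLOR_RGB2HSV); o=((hsv[...,1]>150)&(hsv[...,0]<20)&(hsv[...,2]>100)).astype(np.uint8)
for t in [(113,192),(159,185),(104,240),(154,281)]:
    w,c,r,a=find(o,CT,PT,*t,0); z=np.nanpercentile(PT[...,2][w],80); print("orange",onplane(CT,*c,z).round(3))
def rim(P,p,cx,cy,r,lo,hi):
    m=(np.hypot(P[...,0]-cx,P[...,1]-cy)<r)&(P[...,2]>lo)&(P[...,2]<hi)&(p.max(-1)<110); q=P[m]
    rc=cv2.minAreaRect((q[:,:2]*1000).astype(np.float32)); return len(q),np.median(q[:,2]).round(4),np.round(rc[0],1),np.round(rc[1],1),round(rc[2],1)
for n,a in dict(pot=(.654,-.02,.11,.030,.042),rack=(.568,.293,.085,.046,.058),slide=(.583,-.286,.09,.006,.014)).items():
    print(n,"top",rim(PT,T["p"],*a)); print(n,"scene",rim(PS,S["p"],*a))
E
python3 m3.py
```

```text
b1 (array([0.44670914, 0.05868467, 0.08683573]), np.float64(0.0033155377087257707))
b2 (array([ 0.45352397, -0.06785563,  0.0889022 ]), np.float64(0.0036646630020377045))
orange [0.448 0.388 0.072]
orange [0.462 0.274 0.072]
orange [0.333 0.402 0.072]
orange [0.236 0.279 0.072]
pot top (463, np.float64(0.0361), array([655.8, -19.7]), array([171.8,  91.2]), 89.8)
pot scene (524, np.float64(0.0346), array([656.8, -16.7]), array([ 92.2, 173.5]), 0.6)
rack top (409, np.float64(0.0522), array([570.6, 297. ]), array([ 55.7, 153.7]), 5.5)
rack scene (471, np.float64(0.051), array([544., 298.]), array([117.3, 155.3]), 4.4)
slide top (417, np.float64(0.0086), array([ 583.6, -286.7]), array([ 97.7, 130.4]), 8.2)
slide scene (244, np.float64(0.0083), array([ 585.7, -282.9]), array([101.1, 129.9]), 8.9)
```

```bash
cat > go.py <<'E'
"""go.py x,y,z,yawdeg ... : tool-axis shift (cm) and spin (deg) from pose to pose, starting at the measured pose"""
import sys
from h import *
s=monitor.observe(); p=np.array(s["tool_pos"]); Rm=rot(s["tool_rot"])
y0=np.degrees(np.arctan2(Rm[1,0],Rm[0,0])); print("at",p.round(4),"yaw",round(y0,2),"tilt",np.degrees(np.arccos(-Rm[2,2])).round(2),"open",round(s["opening"],4),"grip",round(s["grip_force"],2),"t",s["time"])
for a in sys.argv[1:]:
    x,y,z,w=map(float,a.split(",")); q=np.array([x,y,z]); sp=-((w-y0+180)%360-180)
    print(a,"shift",(Rm.T@(q-p)*100).round(2),"spin",round(sp,1),"rows>=",max(np.linalg.norm(q-p)/.05,abs(sp)/8.59).round(1))
    p=q; y0=w; Rm=rot([np.pi,0,np.radians(w)])
E
python3 go.py .27,.345,.2,128 .408,.183,.2,90
```

```text
at [0.1312 0.508  0.2262] yaw 165.51 tilt 0.07 open 0.0918 grip 0.0 t 0.15
.27,.345,.2,128 shift [-17.52 -12.31   2.63] spin 37.5 rows>= 4.4Traceback (most recent call last):
  File "go.py", line 8, in <module>
    print(a,"shift",(Rm.T@(q-p)*100).round(2),"spin",round(sp,1),"rows>=",max(np.linalg.norm(q-p)/.05,abs(sp)/8.59).round(1))
                                                                          ^^^^^^^^^^^^^^^^^^^^^^^^^^^^^^^^^^^^^^^^^^^^^^^
AttributeError: 'float' object has no attribute 'round'
```

send_rows(
  targets=[
    {"translation": [-3.5, -2.5, 0.5], "spin": 7.5, "jaw": 1},
    {"translation": [-7, -5, 1], "spin": 15, "jaw": 1},
    {"translation": [-10.5, -7.5, 1.6], "spin": 22.5, "jaw": 1},
    {"translation": [-14, -10, 2.1], "spin": 30, "jaw": 1},
    {"translation": [-17.5, -12.3, 2.6], "spin": 37.5, "jaw": 1},
  ],
)

```text
time: 0.65
tool_pos: [0.2705, 0.3439, 0.2004]
tool_rot: [-3.141, 0.0, 2.229]
contact_force: [1.1, -0.3, 0.5]
opening: 0.0915
grip_force: 0.0
```

send_rows(
  targets=[
    {"translation": [-4.3, 0.2, 0], "spin": 7.6, "jaw": 1},
    {"translation": [-8.6, 0.4, 0], "spin": 15.2, "jaw": 1},
    {"translation": [-12.9, 0.6, 0], "spin": 22.8, "jaw": 1},
    {"translation": [-17.2, 0.8, 0], "spin": 30.4, "jaw": 1},
    {"translation": [-21.3, 0.9, 0], "spin": 38, "jaw": 1},
  ],
)

```text
time: 1.15
tool_pos: [0.4092, 0.1816, 0.2007]
tool_rot: [3.142, -0.0, 1.565]
contact_force: [1.4, 0.5, 0.6]
opening: 0.0918
grip_force: 0.0
```

```bash
sed -i 's/max(np.linalg.norm(q-p)\/.05,abs(sp)\/8.59).round(1)/round(max(float(np.linalg.norm(q-p))\/.05,abs(sp)\/8.59),1)/' go.py
cat > w.py <<'E'
import sys
from m2 import *
def look(tag,save=False):
    s=monitor.observe(); C=cam("wrist",s); p,d=read_camera("wrist"); P=cloud(C,d); P[d==0]=np.nan
    if save: cv2.imwrite(f"pics/{tag}.png",p[:,:,::-1])
    return p,d,P,C
if __name__=="__main__":
    p,d,P,C=look(sys.argv[1],True)
    # white caps: circles of points with the cap's colour, centre on the plane of their measured top
    m=caps(p); n,l,st,ce=cv2.connectedComponentsWithStats(m)
    for i in range(1,n):
        if st[i,4]>300:
            w=l==i; z=np.nanpercentile(P[...,2][w],80); pts=cv2.findNonZero((w&(abs(P[...,2]-z)<.006)).astype(np.uint8))
            if pts is None: continue
            (u,v),r=cv2.minEnclosingCircle(pts); e=onplane(C,u+r,v,z)-onplane(C,u-r,v,z)
            print("px",round(u),round(v),round(r),"pos",onplane(C,u,v,z).round(4),"diam",np.linalg.norm(e).round(4))
E
python3 w.py w1; python3 go.py
```

```text
px 178 67 31 pos [0.3433 0.2933 0.0711] diam 0.0544
px 453 123 20 pos [0.5757 0.2456 0.0964] diam 0.0329
px 254 187 28 pos [0.4092 0.185  0.071 ] diam 0.0545
px 292 310 14 pos [0.4473 0.061  0.0925] diam 0.029
at [0.413  0.1779 0.2007] yaw 89.15 tilt 0.21 open 0.0919 grip 0.0 t 1.2
```

View pics/w1.png

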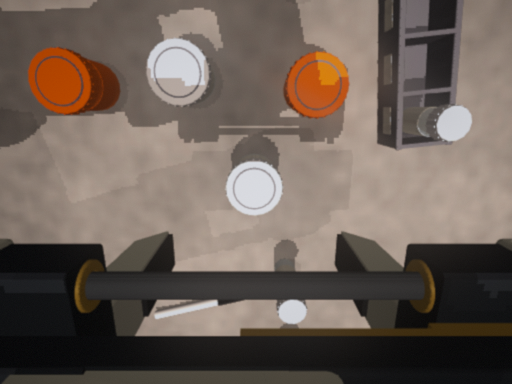

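The wrist view shows pot_a's cap at (254,187), pot_b at (178,67), loose bottle b1 at (292,310), bottle_c in the rack at (453,123), and orange pots at (60,80) and (318,83). Nothing touches pot_a. I measure once more, now settled.

```bash
python3 w.py w2; python3 go.py .408,.183,.12,90 .408,.183,.044,90
```

```text
px 173 64 34 pos [0.3453 0.2926 0.0711] diam 0.0585
px 448 116 20 pos [0.5758 0.2458 0.0963] diam 0.0336
px 249 183 28 pos [0.4089 0.1852 0.071 ] diam 0.0548
px 289 306 14 pos [0.4472 0.0613 0.0926] diam 0.0291
at [0.4109 0.18   0.2006] yaw 89.55 tilt 0.08 open 0.0917 grip 0.0 t 1.25
.408,.183,.12,90 shift [ 0.3  -0.3   8.06] spin -0.5 rows>= 1.6
.408,.183,.044,90 shift [ 0.  -0.   7.6] spin -0.0 rows>= 1.5
```

send_rows(
  targets=[
    {"translation": [0.3, -0.1, 3], "spin": 0, "jaw": 0.95},
    {"translation": [0.3, -0.1, 6], "spin": 0, "jaw": 0.9},
    {"translation": [0.3, -0.1, 9], "spin": 0, "jaw": 0.9},
    {"translation": [0.3, -0.1, 10], "spin": 0, "jaw": 0.9},
    {"translation": [0.3, -0.1, 10], "spin": 0, "jaw": 0.9},
  ],
)

```text
time: 1.75
tool_pos: [0.4061, 0.1864, 0.0998]
tool_rot: [-3.138, 0.001, 1.572]
contact_force: [-0.0, -0.4, 1.4]
opening: 0.0827
grip_force: 0.0
```

```bash
python3 go.py .4088,.185,.044,90
```

```text
at [0.4061 0.1864 0.0998] yaw 90.09 tilt 0.19 open 0.0827 grip 0.0 t 1.75
.4088,.185,.044,90 shift [-0.14  0.29  5.58] spin 0.1 rows>= 1.1
```

send_rows(
  targets=[
    {"translation": [-0.1, 0.2, 2], "spin": 0, "jaw": 0.9},
    {"translation": [-0.1, 0.2, 4], "spin": 0, "jaw": 0.9},
    {"translation": [-0.1, 0.2, 5.5], "spin": 0, "jaw": 0.9},
    {"translation": [-0.1, 0.2, 5.5], "spin": 0, "jaw": 0.9},
    {"translation": [-0.1, 0.2, 5.5], "spin": 0, "jaw": 0.8},
  ],
)

```text
time: 2.25
tool_pos: [0.41, 0.1856, 0.0469]
tool_rot: [3.14, -0.001, 1.572]
contact_force: [0.1, 1.2, 0.2]
opening: 0.0785
grip_force: 0.0
```

send_rows(
  targets=[
    {"translation": [0, 0, 0], "spin": 0, "jaw": 0.7},
    {"translation": [0, 0, 0], "spin": 0, "jaw": 0.6},
    {"translation": [0, 0, 0], "spin": 0, "jaw": 0.5},
    {"translation": [0, 0, 0], "spin": 0, "jaw": 0.5},
    {"translation": [0, 0, 0], "spin": 0, "jaw": 0.5},
  ],
  force=10,
)

```text
time: 2.75
tool_pos: [0.4096, 0.1853, 0.0463]
tool_rot: [3.14, -0.0, 1.571]
contact_force: [-0.6, 0.0, 6.0]
opening: 0.0557
grip_force: 10.0
```

```bash
python3 go.py .4088,.185,.12,90 .53,.095,.12,90 .6555,.023,.12,90 .6555,.023,.049,90
```

```text
at [0.4096 0.1853 0.0463] yaw 90.02 tilt 0.07 open 0.0557 grip 10.0 t 2.75
.4088,.185,.12,90 shift [-0.03 -0.07 -7.37] spin 0.0 rows>= 1.5
.53,.095,.12,90 shift [-9.   12.12  0.  ] spin -0.0 rows>= 3.0
.6555,.023,.12,90 shift [-7.2  12.55  0.  ] spin -0.0 rows>= 2.9
.6555,.023,.049,90 shift [ 0.  -0.   7.1] spin -0.0 rows>= 1.4
```

send_rows(
  targets=[
    {"translation": [0, 0, -1], "spin": 0, "jaw": 0.5},
    {"translation": [0, 0, -3], "spin": 0, "jaw": 0.5},
    {"translation": [0, 0, -6], "spin": 0, "jaw": 0.5},
    {"translation": [-1, 1.5, -9], "spin": 0, "jaw": 0.5},
    {"translation": [-3, 4, -11], "spin": 0, "jaw": 0.5},
  ],
)

```text
time: 3.25
tool_pos: [0.4491, 0.1559, 0.1583]
tool_rot: [3.14, -0.001, 1.573]
contact_force: [0.5, -0.2, -0.2]
opening: 0.0554
grip_force: 10.0
```

send_rows(
  targets=[
    {"translation": [-2, 3, 0], "spin": 0, "jaw": 0.5},
    {"translation": [-4, 6, 0], "spin": 0, "jaw": 0.5},
    {"translation": [-6, 9.5, 0], "spin": 0, "jaw": 0.5},
    {"translation": [-8, 12, 0], "spin": 0, "jaw": 0.5},
    {"translation": [-10, 15, 0], "spin": 0, "jaw": 0.5},
  ],
)

```text
time: 3.75
tool_pos: [0.5998, 0.0543, 0.1561]
tool_rot: [-3.141, -0.0, 1.571]
contact_force: [-0.3, 0.1, -0.3]
opening: 0.0557
grip_force: 10.0
```

send_rows(
  targets=[
    {"translation": [-1.5, 2.5, 0], "spin": 0, "jaw": 0.5},
    {"translation": [-3, 4.5, 0], "spin": 0, "jaw": 0.5},
    {"translation": [-3.3, 5.5, 0], "spin": 0, "jaw": 0.5},
    {"translation": [-3.3, 5.5, 0], "spin": 0, "jaw": 0.5},
    {"translation": [-3.3, 5.5, 0], "spin": 0, "jaw": 0.5},
  ],
)

```text
time: 4.25
tool_pos: [0.6536, 0.0225, 0.1556]
tool_rot: [-3.141, -0.0, 1.571]
contact_force: [0.2, 0.1, -0.7]
opening: 0.0557
grip_force: 10.0
```

```bash
python3 go.py .6555,.0235,.0505,90
python3 - <<'E'
from w import *
p,d,P,C=look("w3",True)
m=(abs(P[...,2]-.036)<.008)&(np.hypot(P[...,0]-.656,P[...,1]+.02)<.115)&(p.max(-1)<130); q=P[m]
print(len(q),cv2.minAreaRect((q[:,:2]*1000).astype(np.float32)), q.min(0),q.max(0),np.median(q[:,2]))
E
```

```text
at [0.6536 0.0225 0.1556] yaw 90.01 tilt 0.06 open 0.0557 grip 10.0 t 4.25
.6555,.0235,.0505,90 shift [ 0.1   0.2  10.51] spin 0.0 rows>= 2.1
1029 ((655.695068359375, 26.770557403564453), (80.89805603027344, 89.85176086425781), 89.80397033691406) [ 0.61089673 -0.01381584  0.02802051] [0.70075553 0.0670819  0.03797079] 0.03581841411584441
```

View pics/w3.png

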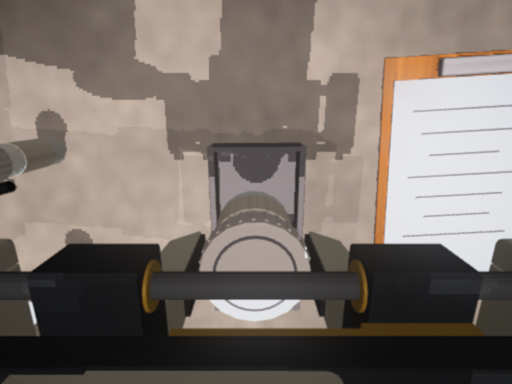

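The wrist view shows the held pot upright over the left bay (rim at (210–305,147), the pot at (255,270)). The tray rim from this view gives its centre at (0.656, -0.019) and height 36 mm, matching the other views.

send_rows(
  targets=[
    {"translation": [0.1, 0.2, 3], "spin": 0, "jaw": 0.5},
    {"translation": [0.1, 0.2, 6], "spin": 0, "jaw": 0.5},
    {"translation": [0.1, 0.2, 8.5], "spin": 0, "jaw": 0.5},
    {"translation": [0.1, 0.2, 9.8], "spin": 0, "jaw": 0.5},
    {"translation": [0.1, 0.2, 10.2], "spin": 0, "jaw": 0.5},
  ],
)

```text
time: 4.8
tool_pos: [0.6552, 0.0238, 0.0526]
tool_rot: [-3.139, -0.0, 1.572]
contact_force: [-0.4, 0.2, 0.1]
opening: 0.0559
grip_force: 10.0
```

send_rows(
  targets=[
    {"translation": [0, 0, 0.1], "spin": 0, "jaw": 0.5},
    {"translation": [0, 0, 0.2], "spin": 0, "jaw": 0.5},
    {"translation": [0, 0, 0.3], "spin": 0, "jaw": 0.5},
    {"translation": [0, 0, 0.3], "spin": 0, "jaw": 0.5},
    {"translation": [0, 0, 0.3], "spin": 0, "jaw": 0.5},
  ],
)

```text
time: 5.3
tool_pos: [0.6565, 0.0232, 0.0512]
tool_rot: [3.141, -0.0, 1.571]
contact_force: [0.0, 0.0, -1.0]
opening: 0.0561
grip_force: 10.0
```

send_rows(
  targets=[
    {"translation": [0, 0, 0.05], "spin": 0, "jaw": 0.5},
    {"translation": [0, 0, 0.1], "spin": 0, "jaw": 0.5},
    {"translation": [0, 0, 0.15], "spin": 0, "jaw": 0.5},
    {"translation": [0, 0, 0.15], "spin": 0, "jaw": 0.5},
    {"translation": [0, 0, 0.15], "spin": 0, "jaw": 0.5},
  ],
)

```text
time: 5.8
tool_pos: [0.6565, 0.0232, 0.0504]
tool_rot: [3.141, 0.0, 1.571]
contact_force: [-2.3, 0.3, 6.5]
opening: 0.0555
grip_force: 10.0
```

send_rows(
  targets=[
    {"translation": [0, 0, 0], "spin": 0, "jaw": 0.62},
    {"translation": [0, 0, 0], "spin": 0, "jaw": 0.7},
    {"translation": [0, 0, 0], "spin": 0, "jaw": 0.78},
    {"translation": [0, 0, 0], "spin": 0, "jaw": 0.78},
    {"translation": [0, 0, -1], "spin": 0, "jaw": 0.78},
  ],
)

```text
time: 6.3
tool_pos: [0.6553, 0.0234, 0.0579]
tool_rot: [-3.138, -0.0, 1.571]
contact_force: [0.7, 0.5, -0.3]
opening: 0.0712
grip_force: 0.0
```

send_rows(
  targets=[
    {"translation": [0, 0, -2], "spin": 0, "jaw": 0.78},
    {"translation": [0, 0, -5], "spin": 0, "jaw": 0.78},
    {"translation": [0, 0, -9], "spin": 0, "jaw": 0.78},
    {"translation": [2, -2, -11], "spin": 0, "jaw": 0.78},
    {"translation": [5, -5, -11], "spin": 0, "jaw": 0.78},
  ],
)

```text
time: 6.8
tool_pos: [0.6089, 0.0724, 0.1737]
tool_rot: [3.133, 0.0, 1.568]
contact_force: [0.4, 0.5, -0.0]
opening: 0.0715
grip_force: 0.0
```

```bash
python3 go.py .475,.18,.17,90 .347,.25,.17,90
```

```text
at [0.6089 0.0724 0.1737] yaw 89.86 tilt 0.52 open 0.0715 grip 0.0 t 6.8
.475,.18,.17,90 shift [ 10.73 -13.41   0.24] spin -0.1 rows>= 3.4
.347,.25,.17,90 shift [  7.  -12.8  -0. ] spin -0.0 rows>= 2.9
```

send_rows(
  targets=[
    {"translation": [2, -2.7, 0], "spin": 0, "jaw": 0.78},
    {"translation": [4.5, -5.5, 0], "spin": 0, "jaw": 0.78},
    {"translation": [7, -8.5, 0], "spin": 0, "jaw": 0.78},
    {"translation": [9, -11, 0], "spin": 0, "jaw": 0.78},
    {"translation": [11, -13.5, 0], "spin": 0, "jaw": 0.78},
  ],
)

```text
time: 7.3
tool_pos: [0.4702, 0.1841, 0.1701]
tool_rot: [3.14, -0.0, 1.571]
contact_force: [0.3, 1.3, 0.7]
opening: 0.0717
grip_force: 0.0
```

send_rows(
  targets=[
    {"translation": [3, -4, 0], "spin": 0, "jaw": 0.78},
    {"translation": [6, -8, 0], "spin": 0, "jaw": 0.78},
    {"translation": [9, -11, 0], "spin": 0, "jaw": 0.78},
    {"translation": [10.5, -13, 0], "spin": 0, "jaw": 0.78},
    {"translation": [10.5, -13, 0], "spin": 0, "jaw": 0.78},
  ],
)

```text
time: 7.8
tool_pos: [0.339, 0.2897, 0.1701]
tool_rot: [3.141, -0.001, 1.575]
contact_force: [-0.6, -0.7, 0.5]
opening: 0.0719
grip_force: 0.0
```

send_rows(
  targets=[
    {"translation": [0, 0, 2], "spin": 0, "jaw": 0.78},
    {"translation": [0, 0, 3], "spin": 0, "jaw": 0.78},
    {"translation": [0, 0, 3], "spin": 0, "jaw": 0.78},
    {"translation": [0, 0, 3], "spin": 0, "jaw": 0.78},
    {"translation": [0, 0, 3], "spin": 0, "jaw": 0.78},
  ],
)

```text
time: 8.3
tool_pos: [0.3419, 0.2881, 0.1398]
tool_rot: [3.141, -0.001, 1.57]
contact_force: [-0.1, -0.7, -0.2]
opening: 0.0718
grip_force: 0.0
```

```bash
python3 w.py w4; python3 go.py .344,.291,.11,90
```

```text
px 254 208 35 pos [0.3425 0.2909 0.071 ] diam 0.0543
at [0.3418 0.2882 0.1398] yaw 89.98 tilt 0.06 open 0.0715 grip 0.0 t 8.35
.344,.291,.11,90 shift [0.28 0.21 2.98] spin -0.0 rows>= 0.6
```

View pics/w4.png

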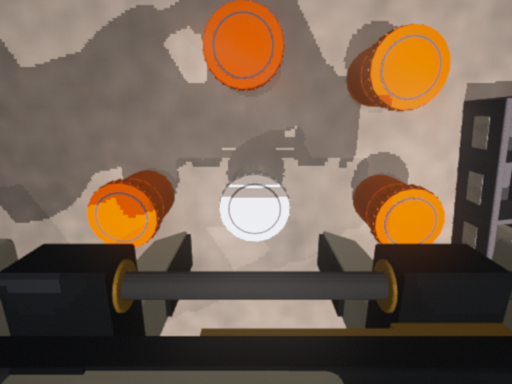

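The wrist view shows pot_b's white cap at (254,208), centred between the fingers. Orange decoys stand clear at (123,213), (410,218), (243,45) and (410,67).

send_rows(
  targets=[
    {"translation": [0.3, 0.1, 2.5], "spin": 0, "jaw": 0.78},
    {"translation": [0.3, 0.1, 5], "spin": 0, "jaw": 0.78},
    {"translation": [0.3, 0.1, 7.5], "spin": 0, "jaw": 0.78},
    {"translation": [0.3, 0.1, 9.4], "spin": 0, "jaw": 0.78},
    {"translation": [0.3, 0.1, 9.4], "spin": 0, "jaw": 0.78},
  ],
)

```text
time: 8.85
tool_pos: [0.3412, 0.2904, 0.0437]
tool_rot: [-3.138, 0.002, 1.571]
contact_force: [0.8, -0.1, 0.4]
opening: 0.0718
grip_force: 0.0
```

send_rows(
  targets=[
    {"translation": [0, 0, 0], "spin": 0, "jaw": 0.7},
    {"translation": [0, 0, 0], "spin": 0, "jaw": 0.6},
    {"translation": [0, 0, 0], "spin": 0, "jaw": 0.5},
    {"translation": [0, 0, 0], "spin": 0, "jaw": 0.5},
    {"translation": [0, 0, 0], "spin": 0, "jaw": 0.5},
  ],
)

```text
time: 9.35
tool_pos: [0.343, 0.2917, 0.0463]
tool_rot: [3.139, -0.001, 1.571]
contact_force: [-1.9, 0.2, 7.6]
opening: 0.0554
grip_force: 10.0
```

```bash
python3 go.py .3425,.291,.16,90 .55,.08,.16,90 .6565,-.061,.16,90
```

```text
at [0.343  0.2917 0.0463] yaw 90.02 tilt 0.15 open 0.0554 grip 10.0 t 9.35
.3425,.291,.16,90 shift [ -0.05  -0.02 -11.37] spin 0.0 rows>= 2.3
.55,.08,.16,90 shift [-21.1   20.75   0.  ] spin -0.0 rows>= 5.9
.6565,-.061,.16,90 shift [-14.1   10.65   0.  ] spin -0.0 rows>= 3.5
```

send_rows(
  targets=[
    {"translation": [0, 0, -1], "spin": 0, "jaw": 0.5},
    {"translation": [0, 0, -4], "spin": 0, "jaw": 0.5},
    {"translation": [0, 0, -8], "spin": 0, "jaw": 0.5},
    {"translation": [-0.5, 0.5, -10.5], "spin": 0, "jaw": 0.5},
    {"translation": [-2, 2, -11.5], "spin": 0, "jaw": 0.5},
  ],
)

```text
time: 9.85
tool_pos: [0.3626, 0.2722, 0.1636]
tool_rot: [3.138, -0.003, 1.573]
contact_force: [0.3, -0.1, -1.0]
opening: 0.0557
grip_force: 10.0
```

send_rows(
  targets=[
    {"translation": [-3, 2.8, 0], "spin": 0, "jaw": 0.5},
    {"translation": [-6, 5.6, 0], "spin": 0, "jaw": 0.5},
    {"translation": [-9, 8.4, 0], "spin": 0, "jaw": 0.5},
    {"translation": [-12, 11.2, 0], "spin": 0, "jaw": 0.5},
    {"translation": [-15, 14, 0], "spin": 0, "jaw": 0.5},
  ],
)

```text
time: 10.35
tool_pos: [0.503, 0.1198, 0.161]
tool_rot: [3.141, -0.0, 1.571]
contact_force: [0.6, 1.1, 0.1]
opening: 0.0555
grip_force: 10.0
```

send_rows(
  targets=[
    {"translation": [-3, 2.6, 0], "spin": 0, "jaw": 0.5},
    {"translation": [-6, 5.2, 0], "spin": 0, "jaw": 0.5},
    {"translation": [-9, 7.8, 0], "spin": 0, "jaw": 0.5},
    {"translation": [-12, 10.4, 0], "spin": 0, "jaw": 0.5},
    {"translation": [-15, 13, 0], "spin": 0, "jaw": 0.5},
  ],
)

```text
time: 10.85
tool_pos: [0.6329, -0.03, 0.1609]
tool_rot: [-3.142, -0.0, 1.571]
contact_force: [0.6, 0.1, -0.4]
opening: 0.056
grip_force: 10.0
```

send_rows(
  targets=[
    {"translation": [-2, 1.4, 0], "spin": 0, "jaw": 0.5},
    {"translation": [-3.3, 2.3, 0], "spin": 0, "jaw": 0.5},
    {"translation": [-3.3, 2.3, 0], "spin": 0, "jaw": 0.5},
    {"translation": [-3.3, 2.3, 0], "spin": 0, "jaw": 0.5},
    {"translation": [-3.3, 2.3, 0], "spin": 0, "jaw": 0.5},
  ],
)

```text
time: 11.35
tool_pos: [0.6547, -0.0606, 0.1605]
tool_rot: [-3.141, -0.0, 1.572]
contact_force: [-0.4, -0.6, -0.6]
opening: 0.0557
grip_force: 10.0
```

```bash
python3 go.py .6565,-.061,.0525,90
```

```text
at [ 0.6547 -0.0606  0.1605] yaw 90.07 tilt 0.04 open 0.0557 grip 10.0 t 11.35
.6565,-.061,.0525,90 shift [-0.04  0.19 10.8 ] spin 0.1 rows>= 2.2
```

send_rows(
  targets=[
    {"translation": [0, 0.1, 3], "spin": 0, "jaw": 0.5},
    {"translation": [0, 0.1, 6], "spin": 0, "jaw": 0.5},
    {"translation": [0, 0.1, 8.5], "spin": 0, "jaw": 0.5},
    {"translation": [0, 0.1, 10.2], "spin": 0, "jaw": 0.5},
    {"translation": [0, 0.1, 10.7], "spin": 0, "jaw": 0.5},
  ],
)

```text
time: 11.85
tool_pos: [0.6546, -0.0603, 0.0513]
tool_rot: [-3.138, -0.001, 1.572]
contact_force: [-0.2, 0.9, -0.9]
opening: 0.0558
grip_force: 10.0
```

send_rows(
  targets=[
    {"translation": [0, 0, 0.1], "spin": 0, "jaw": 0.5},
    {"translation": [0, 0, 0.2], "spin": 0, "jaw": 0.5},
    {"translation": [0, 0, 0.3], "spin": 0, "jaw": 0.5},
    {"translation": [0, 0, 0.35], "spin": 0, "jaw": 0.5},
    {"translation": [0, 0, 0.35], "spin": 0, "jaw": 0.5},
  ],
)

```text
time: 12.35
tool_pos: [0.6567, -0.0618, 0.0504]
tool_rot: [3.14, 0.0, 1.571]
contact_force: [-0.7, 0.4, 1.6]
opening: 0.0557
grip_force: 10.0
```

send_rows(
  targets=[
    {"translation": [0, 0, 0], "spin": 0, "jaw": 0.62},
    {"translation": [0, 0, 0], "spin": 0, "jaw": 0.7},
    {"translation": [0, 0, 0], "spin": 0, "jaw": 0.78},
    {"translation": [0, 0, 0], "spin": 0, "jaw": 0.78},
    {"translation": [0, 0, -1], "spin": 0, "jaw": 0.78},
  ],
)

```text
time: 12.85
tool_pos: [0.6553, -0.0615, 0.0586]
tool_rot: [-3.139, -0.001, 1.571]
contact_force: [0.0, 0.5, 0.5]
opening: 0.0715
grip_force: 0.0
```

send_rows(
  targets=[
    {"translation": [0, 0, -3], "spin": 0, "jaw": 0.78},
    {"translation": [0, 0, -6], "spin": 0, "jaw": 0.78},
    {"translation": [0, -1, -9], "spin": 0, "jaw": 0.65},
    {"translation": [0, -4, -11], "spin": 0, "jaw": 0.55},
    {"translation": [0, -8, -11], "spin": 0, "jaw": 0.55},
  ],
)

```text
time: 13.35
tool_pos: [0.5781, -0.0622, 0.1736]
tool_rot: [3.134, 0.002, 1.571]
contact_force: [0.1, -1.1, 0.1]
opening: 0.0532
grip_force: 0.0
```

send_rows(
  targets=[
    {"translation": [-0.1, -4, 0], "spin": 0, "jaw": 0.55},
    {"translation": [-0.3, -8, 0], "spin": 0, "jaw": 0.55},
    {"translation": [-0.6, -12, 0], "spin": 0, "jaw": 0.55},
    {"translation": [-0.6, -12, 0], "spin": 0, "jaw": 0.55},
    {"translation": [-0.6, -12, 0], "spin": 0, "jaw": 0.55},
  ],
)

```text
time: 13.85
tool_pos: [0.4566, -0.068, 0.1709]
tool_rot: [3.139, 0.001, 1.57]
contact_force: [0.4, 0.3, -0.2]
opening: 0.0505
grip_force: 0.0
```

```bash
python3 w.py w5; python3 go.py .4535,-.067,.065,90
```

```text
px 496 90 39 pos [0.6475 0.023  0.0747] diam 0.0607
px 116 117 42 pos [0.318  0.0007 0.0117] diam 0.0843
px 480 193 35 pos [ 0.6527 -0.0611  0.0747] diam 0.0609
px 251 205 18 pos [ 0.455  -0.0663  0.0926] diam 0.0292
at [ 0.4575 -0.0681  0.1708] yaw 90.0 tilt 0.17 open 0.0504 grip 0.0 t 13.9
.4535,-.067,.065,90 shift [ 0.12 -0.43 10.58] spin -0.0 rows>= 2.1
```

View pics/w5.png

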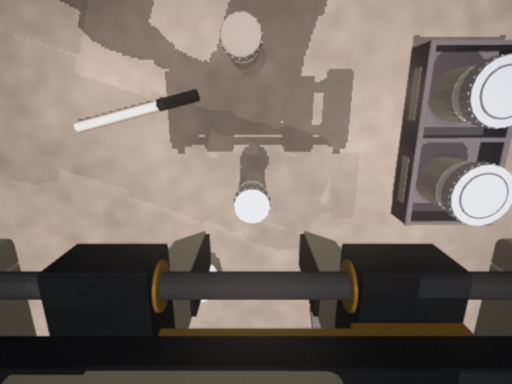

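The wrist view shows both pots upright in their bays, with caps at (496,90) and (480,193). The loose bottle is at (251,205) between the fingers, and the other is at (241,37).

send_rows(
  targets=[
    {"translation": [0.15, -0.2, 2.5], "spin": 0, "jaw": 0.55},
    {"translation": [0.15, -0.2, 5], "spin": 0, "jaw": 0.55},
    {"translation": [0.15, -0.2, 8], "spin": 0, "jaw": 0.55},
    {"translation": [0.15, -0.2, 10.4], "spin": 0, "jaw": 0.55},
    {"translation": [0.15, -0.2, 10.4], "spin": 0, "jaw": 0.55},
  ],
)

```text
time: 14.4
tool_pos: [0.4538, -0.0658, 0.0632]
tool_rot: [-3.137, -0.002, 1.571]
contact_force: [-0.2, -0.9, 0.1]
opening: 0.0506
grip_force: 0.0
```

send_rows(
  targets=[
    {"translation": [0, 0, 0], "spin": 0, "jaw": 0.48},
    {"translation": [0, 0, 0], "spin": 0, "jaw": 0.4},
    {"translation": [0, 0, 0], "spin": 0, "jaw": 0.32},
    {"translation": [0, 0, 0], "spin": 0, "jaw": 0.25},
    {"translation": [0, 0, 0], "spin": 0, "jaw": 0.25},
  ],
)

```text
time: 14.9
tool_pos: [0.4551, -0.0665, 0.0667]
tool_rot: [3.139, 0.001, 1.571]
contact_force: [-1.0, -0.3, 6.2]
opening: 0.0298
grip_force: 10.0
```

```bash
python3 go.py .455,-.0665,.19,90 .45,.1,.19,90 .53,.26,.19,95 .566,.347,.19,95
```

```text
at [ 0.4551 -0.0665  0.0667] yaw 90.01 tilt 0.14 open 0.0298 grip 10.0 t 14.9
.455,-.0665,.19,90 shift [-1.000e-02  2.000e-02 -1.233e+01] spin 0.0 rows>= 2.5
.45,.1,.19,90 shift [16.65 -0.5  -0.  ] spin -0.0 rows>= 3.3
.53,.26,.19,95 shift [16.  8.  0.] spin -5.0 rows>= 3.6
.566,.347,.19,95 shift [8.35 4.34 0.  ] spin -0.0 rows>= 1.9
```

send_rows(
  targets=[
    {"translation": [0, 0, -1], "spin": 0, "jaw": 0.25},
    {"translation": [0, 0, -3.5], "spin": 0, "jaw": 0.25},
    {"translation": [0, 0, -7], "spin": 0, "jaw": 0.25},
    {"translation": [0, 0, -10], "spin": 0, "jaw": 0.25},
    {"translation": [0, 0, -12.3], "spin": 0, "jaw": 0.25},
  ],
)

```text
time: 15.4
tool_pos: [0.4545, -0.0663, 0.1912]
tool_rot: [3.14, 0.0, 1.571]
contact_force: [-0.5, 1.0, -0.7]
opening: 0.0296
grip_force: 10.0
```

send_rows(
  targets=[
    {"translation": [2, 0, 0], "spin": 0, "jaw": 0.25},
    {"translation": [5, -0.1, 0], "spin": 0, "jaw": 0.25},
    {"translation": [8.5, -0.2, 0], "spin": 0, "jaw": 0.25},
    {"translation": [12.5, -0.3, 0], "spin": 0, "jaw": 0.25},
    {"translation": [16.6, -0.5, 0], "spin": 0, "jaw": 0.25},
  ],
)

```text
time: 15.9
tool_pos: [0.4489, 0.1009, 0.1894]
tool_rot: [3.141, -0.0, 1.57]
contact_force: [1.1, 0.3, 0.4]
opening: 0.0296
grip_force: 10.0
```

send_rows(
  targets=[
    {"translation": [3.5, 1.2, 0], "spin": -1, "jaw": 0.25},
    {"translation": [7, 2.8, 0], "spin": -2, "jaw": 0.25},
    {"translation": [10, 4.5, 0], "spin": -3, "jaw": 0.25},
    {"translation": [13, 6.2, 0], "spin": -4, "jaw": 0.25},
    {"translation": [16, 8, 0], "spin": -5, "jaw": 0.25},
  ],
)

```text
time: 16.4
tool_pos: [0.5293, 0.2611, 0.1893]
tool_rot: [-3.141, 0.0, 1.659]
contact_force: [0.5, -0.4, -0.6]
opening: 0.0296
grip_force: 10.0
```

send_rows(
  targets=[
    {"translation": [3, 1.6, 0], "spin": 0, "jaw": 0.25},
    {"translation": [6, 3.2, 0], "spin": 0, "jaw": 0.25},
    {"translation": [8.3, 4.3, 0], "spin": 0, "jaw": 0.25},
    {"translation": [8.3, 4.3, 0], "spin": 0, "jaw": 0.25},
    {"translation": [8.3, 4.3, 0], "spin": 0, "jaw": 0.25},
  ],
)

```text
time: 16.9
tool_pos: [0.5643, 0.3461, 0.1886]
tool_rot: [-3.141, 0.001, 1.659]
contact_force: [1.3, 0.4, -0.0]
opening: 0.0297
grip_force: 10.0
```

```bash
python3 go.py .566,.347,.0725,95
python3 - <<'E'
from w import *
p,d,P,C=look("w6",True)
m=(abs(P[...,2]-.052)<.006)&(np.hypot(P[...,0]-.57,P[...,1]-.297)<.085)&(p.max(-1)<120); q=P[m]
print(len(q),cv2.minAreaRect((q[:,:2]*1000).astype(np.float32)),np.median(q[:,2]),q[:,:2].max(0),q[:,:2].min(0))
E
```

```text
at [0.5643 0.3461 0.1886] yaw 95.07 tilt 0.07 open 0.0297 grip 10.0 t 16.9
.566,.347,.0725,95 shift [ 0.08  0.19 11.61] spin 0.1 rows>= 2.3
297 ((540.9437866210938, 330.1480407714844), (105.73197937011719, 90.14531707763672), 3.3115875720977783) 0.051723634549536324 [0.5947692  0.37811932] [0.49059834 0.28226499]
```

View pics/w6.png

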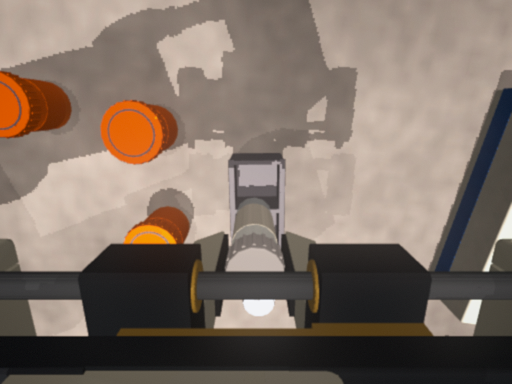

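The wrist view shows the held bottle (258,280) in line with the end bay. The bay's far rim edge runs at row 155, columns 229–286. I use those pixels to check the bay position.

Run:
```python
from h import *
C=cam("wrist"); a=onplane(C,229,155,.052); b=onplane(C,286,155,.052); m=(a+b)/2
print(a,b,np.linalg.norm(a-b),"bay",m[:2]+27*np.array([np.sin(np.radians(5)),-np.cos(np.radians(5))])/1000, np.degrees(np.arctan2((b-a)[1],(b-a)[0])))
```

```text
[0.53732353 0.37686624 0.052     ] [0.59223166 0.3816777  0.052     ] 0.055118529168433524 bay [0.5671308  0.35237471] 5.007896777673004
```

send_rows(
  targets=[
    {"translation": [0.2, 0.2, 2.5], "spin": 0, "jaw": 0.25},
    {"translation": [0.2, 0.2, 5], "spin": 0, "jaw": 0.25},
    {"translation": [0.2, 0.2, 8], "spin": 0, "jaw": 0.25},
    {"translation": [0.2, 0.2, 10.5], "spin": 0, "jaw": 0.25},
    {"translation": [0.2, 0.2, 11.4], "spin": 0, "jaw": 0.25},
  ],
)

```text
time: 17.45
tool_pos: [0.5651, 0.3463, 0.0724]
tool_rot: [-3.137, 0.002, 1.657]
contact_force: [-0.1, -0.5, -0.2]
opening: 0.0293
grip_force: 10.0
```

send_rows(
  targets=[
    {"translation": [0, 0, 0.1], "spin": 0, "jaw": 0.25},
    {"translation": [0, 0, 0.2], "spin": 0, "jaw": 0.25},
    {"translation": [0, 0, 0.3], "spin": 0, "jaw": 0.25},
    {"translation": [0, 0, 0.3], "spin": 0, "jaw": 0.25},
    {"translation": [0, 0, 0.3], "spin": 0, "jaw": 0.25},
  ],
)

```text
time: 17.95
tool_pos: [0.5669, 0.3486, 0.0726]
tool_rot: [3.14, -0.001, 1.658]
contact_force: [-0.3, -0.6, -0.4]
opening: 0.0298
grip_force: 10.0
```

send_rows(
  targets=[
    {"translation": [0, 0, 0.1], "spin": 0, "jaw": 0.25},
    {"translation": [0, 0, 0.2], "spin": 0, "jaw": 0.25},
    {"translation": [0, 0, 0.25], "spin": 0, "jaw": 0.25},
    {"translation": [0, 0, 0.25], "spin": 0, "jaw": 0.25},
    {"translation": [0, 0, 0.25], "spin": 0, "jaw": 0.25},
  ],
)

```text
time: 18.45
tool_pos: [0.567, 0.3488, 0.0708]
tool_rot: [3.14, -0.001, 1.659]
contact_force: [-1.8, -0.5, 7.7]
opening: 0.0296
grip_force: 10.0
```

send_rows(
  targets=[
    {"translation": [0, 0, 0], "spin": 0, "jaw": 0.38},
    {"translation": [0, 0, 0], "spin": 0, "jaw": 0.46},
    {"translation": [0, 0, 0], "spin": 0, "jaw": 0.52},
    {"translation": [0, 0, 0], "spin": 0, "jaw": 0.52},
    {"translation": [0, 0, -1], "spin": 0, "jaw": 0.52},
  ],
)

```text
time: 18.95
tool_pos: [0.5657, 0.3479, 0.0779]
tool_rot: [-3.138, 0.001, 1.658]
contact_force: [-0.6, 0.6, -0.3]
opening: 0.0476
grip_force: 0.0
```

send_rows(
  targets=[
    {"translation": [0, 0, -2], "spin": 0, "jaw": 0.52},
    {"translation": [0, 0, -5], "spin": 0, "jaw": 0.52},
    {"translation": [0, 0, -8], "spin": 0, "jaw": 0.52},
    {"translation": [-1.5, -0.7, -10], "spin": 0, "jaw": 0.52},
    {"translation": [-4, -2, -11], "spin": 0, "jaw": 0.52},
  ],
)

```text
time: 19.45
tool_pos: [0.5512, 0.3077, 0.1922]
tool_rot: [3.137, -0.002, 1.66]
contact_force: [-0.3, -0.5, -0.4]
opening: 0.0478
grip_force: 0.0
```

send_rows(
  targets=[
    {"translation": [-3.5, -2, 0], "spin": 0, "jaw": 0.52},
    {"translation": [-7, -4, 0], "spin": 0, "jaw": 0.52},
    {"translation": [-10.5, -6, 0], "spin": 0, "jaw": 0.52},
    {"translation": [-14, -8, 0], "spin": 0, "jaw": 0.52},
    {"translation": [-17.5, -10, 0], "spin": 0, "jaw": 0.52},
  ],
)

```text
time: 19.95
tool_pos: [0.4652, 0.1224, 0.1901]
tool_rot: [3.14, 0.0, 1.659]
contact_force: [0.6, -0.8, -0.7]
opening: 0.0477
grip_force: 0.0
```

send_rows(
  targets=[
    {"translation": [-3, -1.5, 0], "spin": 0, "jaw": 0.52},
    {"translation": [-6, -2.4, 0], "spin": 0, "jaw": 0.52},
    {"translation": [-6, -2.4, 0], "spin": 0, "jaw": 0.52},
    {"translation": [-6, -2.4, 0], "spin": 0, "jaw": 0.52},
    {"translation": [-6, -2.4, 0], "spin": 0, "jaw": 0.52},
  ],
)

```text
time: 20.45
tool_pos: [0.4476, 0.0625, 0.1896]
tool_rot: [3.141, -0.0, 1.659]
contact_force: [0.4, 0.0, 0.2]
opening: 0.0478
grip_force: 0.0
```

```bash
python3 w.py w7; python3 go.py .4472,.061,.065,95
```

```text
px 253 203 17 pos [0.4475 0.06   0.0926] diam 0.029
px 461 247 27 pos [0.6547 0.027  0.0747] diam 0.0535
at [0.4475 0.0626 0.1894] yaw 95.07 tilt 0.03 open 0.0479 grip 0.0 t 20.5
.4472,.061,.065,95 shift [-0.16 -0.06 12.44] spin 0.1 rows>= 2.5
```

send_rows(
  targets=[
    {"translation": [-0.2, 0, 3], "spin": 0, "jaw": 0.52},
    {"translation": [-0.2, 0, 6], "spin": 0, "jaw": 0.52},
    {"translation": [-0.2, 0, 9], "spin": 0, "jaw": 0.52},
    {"translation": [-0.2, 0, 12], "spin": 0, "jaw": 0.52},
    {"translation": [-0.2, 0, 12.3], "spin": 0, "jaw": 0.52},
  ],
)

```text
time: 21.0
tool_pos: [0.4453, 0.0608, 0.0634]
tool_rot: [-3.135, -0.001, 1.66]
contact_force: [0.2, 0.3, 0.2]
opening: 0.048
grip_force: 0.0
```

send_rows(
  targets=[
    {"translation": [0, 0, 0], "spin": 0, "jaw": 0.48},
    {"translation": [0, 0, 0], "spin": 0, "jaw": 0.4},
    {"translation": [0, 0, 0], "spin": 0, "jaw": 0.32},
    {"translation": [0, 0, 0], "spin": 0, "jaw": 0.25},
    {"translation": [0, 0, 0], "spin": 0, "jaw": 0.25},
  ],
)

```text
time: 21.5
tool_pos: [0.4482, 0.0598, 0.0673]
tool_rot: [3.139, 0.0, 1.658]
contact_force: [-0.6, 0.7, 6.2]
opening: 0.0297
grip_force: 10.0
```

```bash
python3 go.py .447,.06,.19,95 .525,.2,.19,95 .571,.299,.19,95
```

```text
at [0.4482 0.0598 0.0673] yaw 95.01 tilt 0.15 open 0.0297 grip 10.0 t 21.5
.447,.06,.19,95 shift [  0.03  -0.09 -12.27] spin 0.0 rows>= 2.5
.525,.2,.19,95 shift [13.27  8.99  0.  ] spin -0.0 rows>= 3.2
.571,.299,.19,95 shift [9.46 5.45 0.  ] spin -0.0 rows>= 2.2
```

send_rows(
  targets=[
    {"translation": [0, 0, -1], "spin": 0, "jaw": 0.25},
    {"translation": [0, 0, -3.5], "spin": 0, "jaw": 0.25},
    {"translation": [0, 0, -7], "spin": 0, "jaw": 0.25},
    {"translation": [0, 0, -10], "spin": 0, "jaw": 0.25},
    {"translation": [0, 0, -12.5], "spin": 0, "jaw": 0.25},
  ],
)

```text
time: 22.0
tool_pos: [0.4475, 0.0598, 0.1937]
tool_rot: [3.14, 0.0, 1.658]
contact_force: [0.4, -0.4, -1.0]
opening: 0.0298
grip_force: 10.0
```

send_rows(
  targets=[
    {"translation": [2, 1.4, 0], "spin": 0, "jaw": 0.25},
    {"translation": [4.5, 3, 0], "spin": 0, "jaw": 0.25},
    {"translation": [7.5, 5, 0], "spin": 0, "jaw": 0.25},
    {"translation": [10.5, 7, 0], "spin": 0, "jaw": 0.25},
    {"translation": [13.3, 9, 0], "spin": 0, "jaw": 0.25},
  ],
)

```text
time: 22.5
tool_pos: [0.5257, 0.2015, 0.192]
tool_rot: [3.141, -0.0, 1.658]
contact_force: [0.6, -0.4, -0.7]
opening: 0.0296
grip_force: 10.0
```

send_rows(
  targets=[
    {"translation": [3, 1.7, 0], "spin": 0, "jaw": 0.25},
    {"translation": [6, 3.4, 0], "spin": 0, "jaw": 0.25},
    {"translation": [8.5, 4.9, 0], "spin": 0, "jaw": 0.25},
    {"translation": [9.4, 5.3, 0], "spin": 0, "jaw": 0.25},
    {"translation": [9.4, 5.3, 0], "spin": 0, "jaw": 0.25},
  ],
)

```text
time: 23.0
tool_pos: [0.5697, 0.2992, 0.1911]
tool_rot: [-3.141, 0.0, 1.66]
contact_force: [-0.4, -0.7, -0.9]
opening: 0.0298
grip_force: 10.0
```

send_rows(
  targets=[
    {"translation": [0, 0, 0], "spin": 0, "jaw": 0.25},
    {"translation": [0, 0, 0], "spin": 0, "jaw": 0.25},
    {"translation": [0, 0, 0], "spin": 0, "jaw": 0.25},
    {"translation": [0, 0, 0], "spin": 0, "jaw": 0.25},
    {"translation": [0, 0, 0], "spin": 0, "jaw": 0.25},
  ],
)

```text
time: 23.5
tool_pos: [0.57, 0.2981, 0.1915]
tool_rot: [3.141, -0.0, 1.658]
contact_force: [0.3, -0.2, -0.4]
opening: 0.0296
grip_force: 10.0
```

```bash
python3 go.py .571,.299,.0725,95;  python3 w.py w8
```

```text
at [0.57   0.2981 0.1915] yaw 94.98 tilt 0.02 open 0.0296 grip 10.0 t 23.5
.571,.299,.0725,95 shift [ 0.08  0.1  11.9 ] spin -0.0 rows>= 2.4
px 492 235 39 pos [0.804  0.2773 0.0753] diam 0.0756
px 450 323 26 pos [0.8483 0.1224 0.0045] diam 0.0685
```

View pics/w8.png

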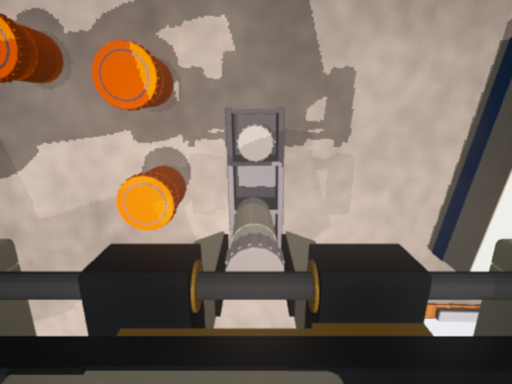

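The view shows the first bottle standing in the end bay (cap at (255,143)). The rack's far edge is at row 109 and its divider at row 166. The held bottle (254,255) is lined up with the middle bay.

Run:
```python
from h import *
C=cam("wrist"); 
for u,v,z in [(256,109,.052),(256,166,.052),(255,143,.096)]: print(onplane(C,u,v,z).round(4))
```

```text
[0.5654 0.3745 0.052 ]
[0.5702 0.3207 0.052 ]
[0.5668 0.3478 0.096 ]
```

send_rows(
  targets=[
    {"translation": [-0.1, 0, 2.5], "spin": 0, "jaw": 0.25},
    {"translation": [-0.1, 0, 5.5], "spin": 0, "jaw": 0.25},
    {"translation": [-0.1, 0, 8.5], "spin": 0, "jaw": 0.25},
    {"translation": [-0.1, 0, 11], "spin": 0, "jaw": 0.25},
    {"translation": [-0.1, 0, 11.7], "spin": 0, "jaw": 0.25},
  ],
)

```text
time: 24.05
tool_pos: [0.5683, 0.2967, 0.0712]
tool_rot: [-3.136, 0.001, 1.658]
contact_force: [-3.3, -0.7, 13.1]
opening: 0.0295
grip_force: 10.0
```

send_rows(
  targets=[
    {"translation": [0, 0, 0.1], "spin": 0, "jaw": 0.25},
    {"translation": [0, 0, 0.2], "spin": 0, "jaw": 0.25},
    {"translation": [0, 0, 0.3], "spin": 0, "jaw": 0.25},
    {"translation": [0, 0, 0.4], "spin": 0, "jaw": 0.25},
    {"translation": [0, 0, 0.4], "spin": 0, "jaw": 0.25},
  ],
)

```text
time: 24.55
tool_pos: [0.5706, 0.2977, 0.0713]
tool_rot: [3.14, -0.001, 1.658]
contact_force: [-0.8, 0.6, 2.8]
opening: 0.0294
grip_force: 10.0
```

send_rows(
  targets=[
    {"translation": [0, 0, 0], "spin": 0, "jaw": 0.38},
    {"translation": [0, 0, 0], "spin": 0, "jaw": 0.46},
    {"translation": [0, 0, 0], "spin": 0, "jaw": 0.52},
    {"translation": [0, 0, 0], "spin": 0, "jaw": 0.52},
    {"translation": [0, 0, -1], "spin": 0, "jaw": 0.52},
  ],
)

```text
time: 25.05
tool_pos: [0.5691, 0.2971, 0.0791]
tool_rot: [-3.139, 0.001, 1.658]
contact_force: [-0.4, 0.6, -0.7]
opening: 0.0475
grip_force: 0.0
```

send_rows(
  targets=[
    {"translation": [0, 0, -2], "spin": 0, "jaw": 0.52},
    {"translation": [0, 0, -5], "spin": 0, "jaw": 0.52},
    {"translation": [0, 0, -9], "spin": 0, "jaw": 0.52},
    {"translation": [0, 0, -12], "spin": 0, "jaw": 0.52},
    {"translation": [0, 0, -12], "spin": 0, "jaw": 0.52},
  ],
)

```text
time: 25.55
tool_pos: [0.5723, 0.2984, 0.2066]
tool_rot: [3.131, -0.003, 1.658]
contact_force: [0.1, -0.2, 0.4]
opening: 0.0478
grip_force: 0.0
```

```bash
python3 go.py .495,.1,.19,117 .42,-.1,.19,139 .352,-.289,.19,161
python3 - <<'E'
from w import *
# mailer in the scene view too: rectangle on its measured top
for n,C,D,P,t in (("top",CT,T,PT,(391,232)),("scene",CS,S,PS,(168,139))):
    w,c,r,a=find(caps(D["p"]),C,P,*t,0); rc=cv2.minAreaRect(cv2.findNonZero(w.astype(np.uint8)))
    b=np.array([onplane(C,*q,.018)[:2] for q in cv2.boxPoints(rc)]); print(n,b.mean(0).round(4),b.round(3).tolist())
E
```

```text
at [0.5723 0.2984 0.2066] yaw 95.02 tilt 0.6 open 0.0478 grip 0.0 t 25.55
.495,.1,.19,117 shift [-19.09  -9.45   1.51] spin -22.0 rows>= 4.3
.42,-.1,.19,139 shift [-14.42 -15.76  -0.  ] spin -22.0 rows>= 4.3
.352,-.289,.19,161 shift [ -7.27 -18.73  -0.  ] spin -22.0 rows>= 4.0
top [ 0.3525 -0.29  ] [[0.317, -0.259], [0.398, -0.287], [0.387, -0.321], [0.308, -0.293]]
scene [ 0.3546 -0.2846] [[0.386, -0.312], [0.303, -0.284], [0.324, -0.257], [0.405, -0.285]]
```

send_rows(
  targets=[
    {"translation": [-3.8, -1.9, 0], "spin": -4.4, "jaw": 0.6},
    {"translation": [-7.6, -3.8, 0], "spin": -8.8, "jaw": 0.6},
    {"translation": [-11.4, -5.7, 0.5], "spin": -13.2, "jaw": 0.6},
    {"translation": [-15.2, -7.6, 1], "spin": -17.6, "jaw": 0.6},
    {"translation": [-19.1, -9.5, 1.5], "spin": -22, "jaw": 0.6},
  ],
)

```text
time: 26.05
tool_pos: [0.4909, 0.0976, 0.1849]
tool_rot: [-3.141, -0.0, 2.046]
contact_force: [0.4, -0.4, 0.3]
opening: 0.0549
grip_force: 0.0
```

send_rows(
  targets=[
    {"translation": [-2.9, -3.2, 0], "spin": -4.4, "jaw": 0.6},
    {"translation": [-5.8, -6.3, 0], "spin": -8.8, "jaw": 0.6},
    {"translation": [-8.7, -9.5, 0], "spin": -13.2, "jaw": 0.6},
    {"translation": [-11.6, -12.6, 0], "spin": -17.6, "jaw": 0.6},
    {"translation": [-14.4, -15.8, 0], "spin": -22, "jaw": 0.6},
  ],
)

```text
time: 26.55
tool_pos: [0.4158, -0.1025, 0.1852]
tool_rot: [3.141, 0.0, 2.43]
contact_force: [0.8, -0.9, -0.9]
opening: 0.055
grip_force: 0.0
```

send_rows(
  targets=[
    {"translation": [-1.5, -4, 0], "spin": -5, "jaw": 0.6},
    {"translation": [-3, -8, 0], "spin": -10, "jaw": 0.6},
    {"translation": [-4.5, -12, 0], "spin": -15, "jaw": 0.6},
    {"translation": [-6, -15.5, 0], "spin": -20, "jaw": 0.6},
    {"translation": [-7.3, -18.7, 0], "spin": -22, "jaw": 0.6},
  ],
)

```text
time: 27.05
tool_pos: [0.3482, -0.2918, 0.1851]
tool_rot: [3.142, -0.0, 2.812]
contact_force: [0.6, -0.0, 0.0]
opening: 0.0548
grip_force: 0.0
```

send_rows(
  targets=[
    {"translation": [0, 0, 3], "spin": 0, "jaw": 0.6},
    {"translation": [0, 0, 5], "spin": 0, "jaw": 0.6},
    {"translation": [0, 0, 6], "spin": 0, "jaw": 0.6},
    {"translation": [0, 0, 6], "spin": 0, "jaw": 0.6},
    {"translation": [0, 0, 6], "spin": 0, "jaw": 0.6},
  ],
)

```text
time: 27.55
tool_pos: [0.3496, -0.2903, 0.1258]
tool_rot: [-3.141, 0.001, 2.811]
contact_force: [0.3, 0.2, 0.0]
opening: 0.0553
grip_force: 0.0
```

```bash
cat > ml.py <<'E'
import sys
from w import *
p,d,P,C=look(sys.argv[1],True); m=caps(p); zt=float(sys.argv[2])
n,l,st,ce=cv2.connectedComponentsWithStats(m)
for i in range(1,n):
    if st[i,4]>1500:
        w=(l==i)&(abs(P[...,2]-zt)<.007)
        if w.sum()<1000: continue
        rc=cv2.minAreaRect(cv2.findNonZero(w.astype(np.uint8))); b=np.array([onplane(C,*q,zt)[:2] for q in cv2.boxPoints(rc)])
        e=np.diff(np.vstack([b,b[:1]]),axis=0); k=np.argmax(np.hypot(*e.T)); print("px",np.round(rc[0]),"z",np.nanmedian(P[...,2][w]).round(4),"c",b.mean(0).round(4),"sides",np.hypot(*e.T).round(4),"long dir",np.degrees(np.arctan2(e[k,1],e[k,0])).round(1))
E
python3 ml.py w9 .018; python3 go.py .353,-.289,.03,161
```

```text
at [ 0.3498 -0.2905  0.1261] yaw 161.05 tilt 0.09 open 0.0548 grip 0.0 t 27.6
.353,-.289,.03,161 shift [-0.24  0.25  9.61] spin 0.0 rows>= 1.9
```

View pics/w9.png

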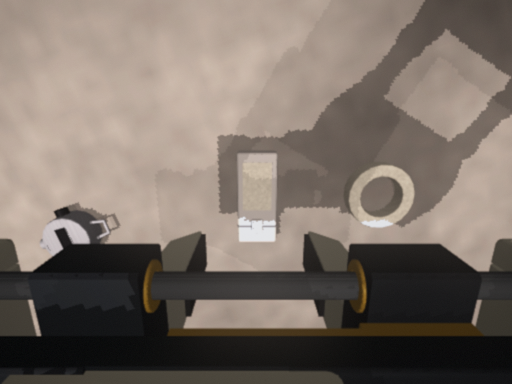

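The wrist view shows the mailer at about (238–277, 153–242), aligned with the tool and centred between the fingers but in shadow. The tape ring at (380,195) is a distractor and stays clear of the fingers. I measure the mailer by height instead of colour.

```bash
cat > mz.py <<'E'
import sys
from w import *
x,y,r,lo,hi=map(float,sys.argv[1:6]); p,d,P,C=look("x")
m=(np.hypot(P[...,0]-x,P[...,1]-y)<r)&(P[...,2]>lo)&(P[...,2]<hi); q=P[m]
rc=cv2.minAreaRect((q[:,:2]*1000).astype(np.float32)); print(len(q),np.round(rc[0],1),np.round(rc[1],1),round(rc[2],1),np.median(q[:,2]).round(4))
E
python3 mz.py .352 -.289 .055 .012 .025; python3 go.py .353,-.289,.03,161
```

```text
3502 [ 353.  -288.5] [36. 84.] 71.1 0.018
at [ 0.3499 -0.2905  0.1262] yaw 161.05 tilt 0.11 open 0.055 grip 0.0 t 27.65
.353,-.289,.03,161 shift [-0.23  0.25  9.62] spin 0.0 rows>= 1.9
```

send_rows(
  targets=[
    {"translation": [-0.2, 0.3, 3], "spin": 0, "jaw": 0.65},
    {"translation": [-0.2, 0.3, 6], "spin": 0, "jaw": 0.65},
    {"translation": [-0.2, 0.3, 8], "spin": 0, "jaw": 0.65},
    {"translation": [-0.2, 0.3, 9.3], "spin": 0, "jaw": 0.65},
    {"translation": [-0.2, 0.3, 10], "spin": 0, "jaw": 0.65},
  ],
)

```text
time: 28.15
tool_pos: [0.3523, -0.288, 0.0249]
tool_rot: [3.141, -0.0, 2.811]
contact_force: [0.3, -0.3, -0.1]
opening: 0.0595
grip_force: 0.0
```

send_rows(
  targets=[
    {"translation": [0, 0, 0.5], "spin": 0, "jaw": 0.65},
    {"translation": [0, 0, 1], "spin": 0, "jaw": 0.65},
    {"translation": [0, 0, 1.5], "spin": 0, "jaw": 0.65},
    {"translation": [0, 0, 1.8], "spin": 0, "jaw": 0.65},
    {"translation": [0, 0, 1.8], "spin": 0, "jaw": 0.65},
  ],
)

```text
time: 28.65
tool_pos: [0.3521, -0.2879, 0.007]
tool_rot: [3.141, -0.0, 2.81]
contact_force: [0.3, -0.2, 0.0]
opening: 0.0599
grip_force: 0.0
```

```bash
python3 go.py .353,-.2885,.005,161
```

```text
at [ 0.3521 -0.2879  0.007 ] yaw 161.02 tilt 0.02 open 0.0599 grip 0.0 t 28.65
.353,-.2885,.005,161 shift [-0.11 -0.02  0.2 ] spin 0.0 rows>= 0.0
```

send_rows(
  targets=[
    {"translation": [-0.1, 0, 0.2], "spin": 0, "jaw": 0.6},
    {"translation": [-0.1, 0, 0.3], "spin": 0, "jaw": 0.52},
    {"translation": [-0.1, 0, 0.3], "spin": 0, "jaw": 0.45},
    {"translation": [-0.1, 0, 0.3], "spin": 0, "jaw": 0.38},
    {"translation": [-0.1, 0, 0.3], "spin": 0, "jaw": 0.32},
  ],
  force=15,
)

```text
time: 29.15
tool_pos: [0.3531, -0.2884, 0.0042]
tool_rot: [3.142, 0.0, 2.81]
contact_force: [-0.5, -0.4, -0.6]
opening: 0.0357
grip_force: 15.0
```

send_rows(
  targets=[
    {"translation": [0, 0, 0], "spin": 0, "jaw": 0.3},
    {"translation": [0, 0, 0], "spin": 0, "jaw": 0.3},
    {"translation": [0, 0, -1], "spin": 0, "jaw": 0.3},
    {"translation": [0, 0, -3], "spin": 0, "jaw": 0.3},
    {"translation": [0, 0, -6], "spin": 0, "jaw": 0.3},
  ],
)

```text
time: 29.65
tool_pos: [0.3524, -0.2876, 0.0644]
tool_rot: [3.14, -0.003, 2.81]
contact_force: [1.2, -0.5, 0.2]
opening: 0.0357
grip_force: 15.0
```

```bash
python3 go.py .46,-.288,.1,130 .5845,-.2855,.1,98.5 .5845,-.2855,.02,98.5 ; python3 mz.py .583 -.286 .09 .006 .014
```

```text
at [ 0.3524 -0.2876  0.0644] yaw 161.01 tilt 0.17 open 0.0357 grip 15.0 t 29.65
.46,-.288,.1,130 shift [-10.18   3.47  -3.58] spin 31.0 rows>= 3.6
.5845,-.2855,.1,98.5 shift [-7.81  9.7   0.  ] spin 31.5 rows>= 3.7
.5845,-.2855,.02,98.5 shift [-0. -0.  8.] spin -0.0 rows>= 1.6
0 [0. 0.] [0. 0.] 0.0 nan
  return _methods._mean(a, axis=axis, dtype=dtype,
  ret = ret.dtype.type(ret / rcount)
```

send_rows(
  targets=[
    {"translation": [-2, 0.7, -1], "spin": 6.2, "jaw": 0.3},
    {"translation": [-4, 1.4, -2], "spin": 12.4, "jaw": 0.3},
    {"translation": [-6.1, 2.1, -3], "spin": 18.6, "jaw": 0.3},
    {"translation": [-8.1, 2.8, -3.6], "spin": 24.8, "jaw": 0.3},
    {"translation": [-10.2, 3.5, -3.6], "spin": 31, "jaw": 0.3},
  ],
)

```text
time: 30.2
tool_pos: [0.4622, -0.2887, 0.1019]
tool_rot: [3.141, 0.002, 2.265]
contact_force: [0.3, 0.2, 0.0]
opening: 0.0359
grip_force: 15.0
```

send_rows(
  targets=[
    {"translation": [-1.8, 2.2, 0], "spin": 7.5, "jaw": 0.3},
    {"translation": [-3.6, 4.4, 0], "spin": 15, "jaw": 0.3},
    {"translation": [-5.4, 6.6, 0], "spin": 22, "jaw": 0.3},
    {"translation": [-7, 8.7, 0], "spin": 28, "jaw": 0.3},
    {"translation": [-7.8, 9.7, 0], "spin": 31.5, "jaw": 0.3},
  ],
)

```text
time: 30.7
tool_pos: [0.5873, -0.2854, 0.1007]
tool_rot: [3.14, 0.0, 1.717]
contact_force: [-0.0, -0.1, -0.3]
opening: 0.0355
grip_force: 15.0
```

send_rows(
  targets=[
    {"translation": [0, 0, 0], "spin": 0, "jaw": 0.3},
    {"translation": [0, 0, 0], "spin": 0, "jaw": 0.3},
    {"translation": [0, 0, 0], "spin": 0, "jaw": 0.3},
    {"translation": [0, 0, 0], "spin": 0, "jaw": 0.3},
    {"translation": [0, 0, 0], "spin": 0, "jaw": 0.3},
  ],
)

```text
time: 31.2
tool_pos: [0.5849, -0.286, 0.1005]
tool_rot: [3.142, -0.0, 1.719]
contact_force: [-0.2, 0.0, -0.6]
opening: 0.0356
grip_force: 15.0
```

```bash
python3 go.py .5845,-.2855,.02,98.5; python3 w.py w10
```

```text
at [ 0.5849 -0.286   0.1005] yaw 98.51 tilt 0.0 open 0.0356 grip 15.0 t 31.2
.5845,-.2855,.02,98.5 shift [ 0.06 -0.03  8.05] spin 0.0 rows>= 1.6
px 15 35 37 pos [ 0.3999 -0.1856  0.0198] diam 0.0527
px 254 312 32 pos [ 0.5902 -0.3162  0.115 ] diam 0.0351
```

View pics/w10.png

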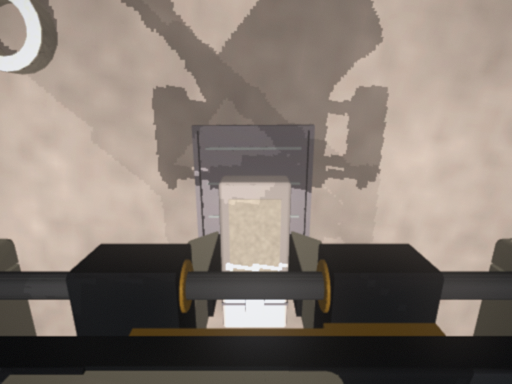

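The view shows the held mailer (255,250) aligned with the slide tray, whose far rim runs (193,125)–(313,125). I check the tray centre from those corners.

Run:
```python
from h import *
C=cam("wrist"); a=onplane(C,193,125,.01); b=onplane(C,313,125,.01); e=b-a; t=np.arctan2(e[1],e[0])
print(np.linalg.norm(e),np.degrees(t),(a+b)[:2]/2+.064*np.array([np.sin(t),-np.cos(t)]))
```

```text
0.09515013737343016 8.481375225958047 [ 0.58445484 -0.28574968]
```

Tray centre agrees (0.5845, -0.2857). I lower the mailer.

send_rows(
  targets=[
    {"translation": [0, 0, 2], "spin": 0, "jaw": 0.3},
    {"translation": [0, 0, 4], "spin": 0, "jaw": 0.3},
    {"translation": [0, 0, 6], "spin": 0, "jaw": 0.3},
    {"translation": [0, 0, 7.5], "spin": 0, "jaw": 0.3},
    {"translation": [0, 0, 8.3], "spin": 0, "jaw": 0.3},
  ],
)

```text
time: 31.75
tool_pos: [0.5847, -0.2855, 0.0157]
tool_rot: [-3.14, -0.001, 1.719]
contact_force: [-0.4, 0.3, -0.8]
opening: 0.0357
grip_force: 15.0
```

send_rows(
  targets=[
    {"translation": [0, 0, 0.4], "spin": 0, "jaw": 0.3},
    {"translation": [0, 0, 0.7], "spin": 0, "jaw": 0.3},
    {"translation": [0, 0, 0.9], "spin": 0, "jaw": 0.3},
    {"translation": [0, 0, 1], "spin": 0, "jaw": 0.3},
    {"translation": [0, 0, 1], "spin": 0, "jaw": 0.3},
  ],
)

```text
time: 32.25
tool_pos: [0.5855, -0.2859, 0.0075]
tool_rot: [3.141, 0.0, 1.72]
contact_force: [0.1, 0.1, -0.6]
opening: 0.0356
grip_force: 15.0
```

send_rows(
  targets=[
    {"translation": [0, 0, 0.05], "spin": 0, "jaw": 0.3},
    {"translation": [0, 0, 0.05], "spin": 0, "jaw": 0.3},
    {"translation": [0, 0, 0.05], "spin": 0, "jaw": 0.42},
    {"translation": [0, 0, 0.05], "spin": 0, "jaw": 0.45},
    {"translation": [0, 0, 0], "spin": 0, "jaw": 0.45},
  ],
)

```text
time: 32.75
tool_pos: [0.5853, -0.2857, 0.007]
tool_rot: [-3.141, -0.0, 1.719]
contact_force: [-0.2, 0.8, -0.2]
opening: 0.0411
grip_force: 0.0
```

send_rows(
  targets=[
    {"translation": [0, 0, -0.5], "spin": 0, "jaw": 0.45},
    {"translation": [0, 0, -1.5], "spin": 0, "jaw": 0.45},
    {"translation": [0, 0, -4], "spin": 0, "jaw": 0.45},
    {"translation": [0, 0, -8], "spin": 0, "jaw": 0.45},
    {"translation": [0, 0, -12], "spin": 0, "jaw": 0.45},
  ],
)

```text
time: 33.25
tool_pos: [0.5851, -0.2857, 0.1289]
tool_rot: [-3.141, -0.0, 1.719]
contact_force: [0.7, 0.2, 0.8]
opening: 0.0414
grip_force: 0.0
```

send_rows(
  targets=[
    {"translation": [-1, -4, -2], "spin": 0, "jaw": 0.45},
    {"translation": [-2, -8, -4], "spin": 0, "jaw": 0.45},
    {"translation": [-3, -12, -6], "spin": 0, "jaw": 0.45},
    {"translation": [-4, -15, -6], "spin": 0, "jaw": 0.45},
    {"translation": [-4, -17, -6], "spin": 0, "jaw": 0.45},
  ],
)

```text
time: 33.75
tool_pos: [0.4215, -0.3522, 0.1892]
tool_rot: [3.14, 0.003, 1.718]
contact_force: [0.5, 0.6, 0.5]
opening: 0.0412
grip_force: 0.0
```

send_rows(
  targets=[
    {"translation": [0, 0, 0], "spin": 0, "jaw": 0.45},
    {"translation": [0, 0, 0], "spin": 0, "jaw": 0.45},
    {"translation": [0, 0, 0], "spin": 0, "jaw": 0.45},
    {"translation": [0, 0, 0], "spin": 0, "jaw": 0.45},
    {"translation": [0, 0, 0], "spin": 0, "jaw": 0.45},
  ],
)

```text
time: 34.25
tool_pos: [0.4238, -0.3502, 0.1869]
tool_rot: [-3.142, -0.0, 1.721]
contact_force: [0.6, 0.5, -0.4]
opening: 0.0414
grip_force: 0.0
```

```bash
python3 - <<'E'
from h import *
from m2 import caps,find
fr={"pots":(.656,-.0185,.6),"rack":(.5705,.297,5.0),"slide":(.5845,-.2857,8.4)}
def loc(n,p):
    x,y,a=fr[n]; a=np.radians(a); d=np.array(p[:2])-[x,y]; return np.round([d[0]*np.cos(a)+d[1]*np.sin(a),-d[0]*np.sin(a)+d[1]*np.cos(a)],4)
ims={}
for c in ("top","scene"):
    p,d=read_camera(c); C=cam(c); P=cloud(C,d); P[d==0]=np.nan; ims[c]=p
    m=caps(p); n,l,st,ce=cv2.connectedComponentsWithStats(m)
    for i in range(1,n):
        if st[i,4]<30: continue
        z=np.nanmedian(P[...,2][l==i]); q=onplane(C,*ce[i],z)
        for k in fr:
            v=loc(k,q)
            if abs(v[0])<.045 and abs(v[1])<.085: print(c,k,"px",ce[i].round(),"area",st[i,4],"z",round(z,4),"local",v)
    q=P[(np.hypot(P[...,0]-.5845,P[...,1]+.2857)<.06)&(P[...,2]>.0145)&(P[...,2]<.03)]; print(c,"mailer",len(q),cv2.minAreaRect((q[:,:2]*1000).astype(np.float32)),np.median(q[:,2]))
a=cv2.resize(ims["top"][70:270,90:430],None,fx=2.3,fy=2.3); cv2.imwrite("pics/end.png",a[:,:,::-1])
E
python3 go.py
```

```text
top pots px [264. 107.] area 403 z 0.0745 local [-0.      0.0386]
top pots px [299. 107.] area 405 z 0.0747 local [-0.0012 -0.0469]
top rack px [170. 136.] area 126 z 0.0956 local [ 0.0009 -0.0531]
top slide px [385. 139.] area 523 z 0.0213 local [ 0.0013 -0.002 ]
top rack px [128. 141.] area 130 z 0.0961 local [-0.0003  0.0488]
top rack px [149. 139.] area 131 z 0.096 local [-0.0019 -0.0018]
top mailer 477 ((595.4508666992188, -279.62957763671875), (88.89339447021484, 89.85677337646484), 36.72310256958008) 0.021588488445360765
scene slide px [131. 195.] area 261 z 0.0198 local [0.0034 0.0031]
scene pots px [192. 226.] area 259 z 0.0733 local [ 0.0013 -0.0426]
scene rack px [324. 230.] area 91 z 0.0949 local [ 0.0028 -0.049 ]
scene pots px [224. 236.] area 279 z 0.0734 local [0.0023 0.0426]
scene rack px [346. 233.] area 89 z 0.0952 local [0.     0.0018]
scene rack px [367. 238.] area 94 z 0.0955 local [0.0015 0.0527]
scene mailer 340 ((587.2335205078125, -281.8728332519531), (38.642066955566406, 85.61679077148438), 7.956944942474365) 0.019645046421201184
at [ 0.4236 -0.3502  0.1869] yaw 98.56 tilt 0.02 open 0.0417 grip 0.0 t 34.35
```

View pics/end.png

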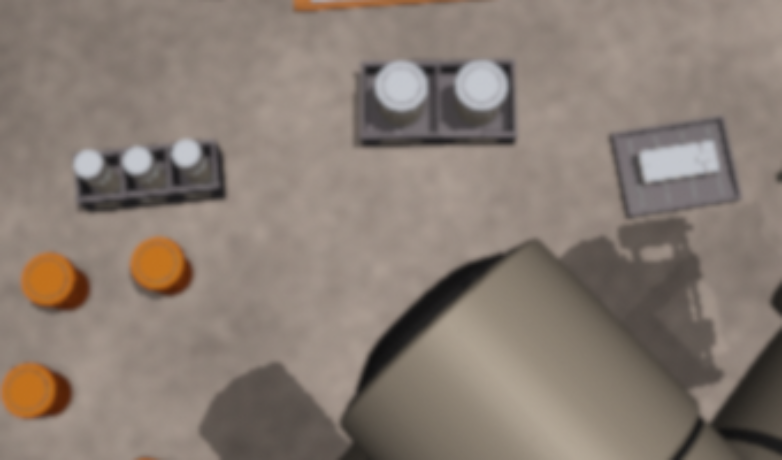

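The end view shows both pots in their bays at (401,87) and (480,87), and the three bottles in the rack at (88,164), (138,160) and (187,153). The mailer lies lengthwise in its tray at (679,161), the orange decoys haven't been moved, and the gripper is clear. All positions are well within tolerance.

```bash
python3 -c "
from cell import job; print(job.hand_in())"
```

```text
the job is handed in; nothing more can be done
None
```

The job is handed in, with no verdict returned: both pots, both loose bottles and the mailer are in their trays, bottle_c is still in its bay, and the final top and scene views put everything within tolerance at about 34 s.

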